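# Check-weigh a delivery of tins and clear the packing chips

## Robot

A 6-joint arm with a two-finger parallel gripper is mounted at the origin on the work surface. World frame = base frame: x ahead of the robot, y to its left, z up, the work surface at z = 0. Lengths are in mm, angles in rad, forces in N, time in s.
With the tool pointing down it reaches from about 350 to 975 mm from the base axis. Payload 7.1 kg.
Tool frame: the origin (TCP) lies on the centre line of the jaws, within the pads' length; the fingertips stand 17 mm ahead of it and the grasp point (between the pads) lies 2 mm behind it (tip_extent is the distance from the TCP to the fingertips, in mm); z points along the fingers, y is the line along which they close (so a half turn about z gives the same grasp; the last joint's range is limited). The gripper opens to 88 mm and grips with 3 to 60 N. Pads are 20 mm wide; open, the fingers measure 115 mm over their backs; the gripper's body (75 mm by 178 mm) begins 61 mm behind the grasp point.
Start: joints at [1.212, 0.423, 1.63, -0, 1.089, -0.019], TCP at [208.28, 589.258, 239.675] pointing down, gripper open.
Joint ranges: [-3, 3], [-0.9, 2.11], [0.09, 2.58], [-1.31, 4.45], [0.11, 2.69], [-2.54, 2.54]. Speed limits (rad/s): [2.39, 2.39, 3.01, 3.14, 3.14, 3.14].

## Interface

Orientations are given as a rotation vector (axis times angle).
In Python, from workcell import get_obs, get_image, camera_model, close_job, look_for, outline_of, pinpoint, tip_extent gives the robot as it stands.
- The arm moves only by the shell command python3 -m jog 'ROWS'. ROWS is text: rows parted by semicolons, each of 7 numbers parted by spaces: the shift along the tool's x, y, z as a fraction of full scale, then the turn, a rotation vector about the tool's x, y, z as a fraction of full scale, then the closure, from -1 (fully open) to 1 (shut). A call has 1 to 8 rows; each row is the pose to reach, as a shift and turn from the pose commanded when the call began, along the tool's axes at that moment; what a row does not reach only later rows make up. Full scale, the value 1, is 0.2 m for a shift and 30 degrees for a turn. A row lasts 1/10 s, in which the tool goes at most 50 mm and 8.59 degrees, less where a joint would pass 70% of its speed; a pose out of reach is approached as far as the arm can. A call with a number of a shift or a turn outside -1 to 1 is refused whole. A call with a gripper value outside its range is refused whole. The fingers move at their own pace and stop on an object; the grip force is fixed at half the most. Time passes only in rows, so rows that repeat a pose let the fingers close. It gives the time, the measured TCP pose, the force, the opening and the grip force at its end, in the units of the state.
- get_obs(): the state, without advancing time (a new reading comes with each control period).
- get_image(name): name is "scene" or "side" or "wrist"; returns the picture (384x512x3 uint8, red, green, blue); there is no depth.
- camera_model(name): a dict with "fx", "fy", "cx", "cy" (pixels), "dist_coeffs" ([k1, k2, p1, p2, k3] as OpenCV has them; the pictures are not rectified), "origin" and "orientation" of the camera in the world; the wrist camera has in their place "tool_from_camera" (4x4, takes a point from camera to tool coordinates, whose origin is the TCP and whose axes are the flange's). Camera axes: x right, y down, z forward; pixel columns grow to the right and rows downward; lengths in mm; the calibration is good to about 2 mm. A picture is of the moment at which its call begins: read the wrist's pose just before it. camera_model takes no time and is no camera call.
- close_job(): hands the job in; it is judged then, once.
Trained networks look in the newest picture that a camera, given by its name, has taken for a name from the list of things; names that differ only in an ending like _2 or _b are one class to them, and where a whole thing is asked for, a point or a joint stands for the part that bears it (a point fixed in the world has none). Each returns a list of dicts, best first, with "confidence" (0 to 1); they miss things now and then, are a little off and sometimes report something else, mostly with a low value. They report only what shows in the picture. A call takes as long as a camera call. They do not tell look-alikes from the thing itself.
- look_for(target, camera): "xyz" ([x, y, z] in mm, in the coordinates of the camera as it stood for that picture, good to about 4 mm: the middle of the surface that is visible of it).
- outline_of(target, camera): "mask" (384x512 bool, what is visible of it).
- pinpoint(target, camera): "xyz" ([x, y, z] in mm, in the coordinates of the camera as it stood for that picture, good to about 4 mm: a listed point, or the origin of a listed thing).
The state is a dict: "t": time; "qpos": joint angles; "qvel": joint speeds; "joint_torque": joint torques, N m; "ee_pos": TCP position; "orientation": TCP orientation; "ft_force": force on the tool from outside, world axes, zero at the start; "moment": the same for the moment, N m; "width": finger opening in mm; "grasp_force": force on a finger pad.
Only numpy, scipy, OpenCV 4.12 (cv2) and the standard library are available. Lean on these libraries where they do the work, as an engineer would, in place of code of your own. Each camera call takes 0.05 s, during which the arm holds its last target. There are 200 camera calls.

## Task

Check-weigh the delivery: move every tin from the unpacking board onto the blue goods pan of the balance and load brass weights onto the other pan until the beam is level. Once it is level and you have let go, take the scraper and sweep all the foam chips off the board into the yellow trough at its end, without picking any chip up, then stand the scraper back upright in the middle of its blue mat, leaving the balance loaded and level. Leave the tape roll, the carton and the pen cup alone.

Things in the scene. Friction and masses are not known exactly. Their poses are not given: they have to be found in the camera images.
- beam (a joint): hinge of the balance beam, rad: 0 is level (also when empty); positive = goods pan up, weights pan down; negative = goods pan heavier. Stops at -0.12 and 0.12. A light spring centres it: each 10 g of difference tilts it about 0.016 rad, so 100 g drives it to its stop; it settles within 2 s.
- goods_pan_in (a point): centre of the inner floor of the blue goods pan (robot's left). Floor 194 mm along its x (away from the robot) by 109 mm along its y (from weights pan to goods pan); rim 9 mm above the floor, 3 mm thick. 71 mm above the bench when level, up to 12 mm higher or lower; the pan stays horizontal, and where a load stands in it does not matter.
- weights_pan_in (a point): the same for the bare aluminium weights pan (robot's right); same size, axes and behaviour. Pan centres lie 190 mm apart; midway a white dial with a green mark rises to 108 mm above the bench. The balance's blue base, 130 x 270 mm, is fixed to the bench.
- deck (a point): centre of the unpacking board's grey deck, on its surface, 35 mm above the bench. Board fixed to the bench. x points along the board to its trough, y across, z up. Deck from x = -120 to +110 mm and y = -85 to +85 mm; wooden lips rise 12 mm above the deck on three sides (8 mm thick); the side at x = +110 mm is open and drops into the trough.
- trough (a point): middle of the floor of the yellow waste trough at the far end of the board, 4 mm above the bench, 31 mm below the deck. Axes as the deck's. Inside from x = -50 to +51 mm, y = -85 to +85 mm; its outer walls are level with the lips. The trough begins where the deck ends.
- tin_red: red lid: grey sealed tin with a coloured lid, upright cylinder 54 mm diameter, 58 mm tall, weighs 300 g (within 2 %). Origin: centre of its underside, z up. It may be absent. Stands on the board's deck at the start, with at least 20 mm to the next tin.
- tin_blue1: blue lid: grey sealed tin with a coloured lid, upright cylinder 54 mm diameter, 58 mm tall, weighs 200 g (within 2 %). Origin: centre of its underside, z up. It may be absent. Stands on the board's deck at the start, with at least 20 mm to the next tin.
- tin_blue2: blue lid: grey sealed tin with a coloured lid, upright cylinder 54 mm diameter, 58 mm tall, weighs 200 g (within 2 %). Origin: centre of its underside, z up. It may be absent. Stands on the board's deck at the start, with at least 20 mm to the next tin.
- tin_green: green lid: grey sealed tin with a coloured lid, upright cylinder 54 mm diameter, 58 mm tall, weighs 100 g (within 2 %). Origin: centre of its underside, z up. It may be absent. Stands on the board's deck at the start, with at least 20 mm to the next tin.
- weight_200a: brass 200 g weight, upright cylinder 33 mm diameter, 32 mm tall, plus a small knob 12 mm high on top. Origin: centre of its underside, z up. Starts on the weights mat; the four stand about 70 mm apart along the mat in any order.
- weight_200b: brass 200 g weight, upright cylinder 33 mm diameter, 32 mm tall, plus a small knob 12 mm high on top. Origin: centre of its underside, z up. Starts on the weights mat; the four stand about 70 mm apart along the mat in any order.
- weight_200c: brass 200 g weight, upright cylinder 33 mm diameter, 32 mm tall, plus a small knob 12 mm high on top. Origin: centre of its underside, z up. Starts on the weights mat; the four stand about 70 mm apart along the mat in any order.
- weight_100: brass 100 g weight, upright cylinder 26 mm diameter, 28 mm tall, plus a small knob 12 mm high on top. Origin: centre of its underside, z up. Starts on the weights mat; the four stand about 70 mm apart along the mat in any order.
- weights_mat: black rubber mat 270 x 60 mm, 4 mm thick, fixed, on which the weights start. Origin: centre of its underside; x along its length.
- scraper: hand scraper: orange blade block 36 (x) x 100 (y) x 28 mm tall with an upright wooden handle block 22 (x) x 40 (y) mm on its middle, reaching 83 mm above the underside. About 0.18 kg. Origin: centre of its underside, z up. It pushes chips with either long face (x or -x).
- scraper_mat: blue mat 65 (x) x 130 (y) mm, 4 mm thick, fixed, on which the scraper starts and to which it returns, either way round. Origin: centre of its underside.
- chip1: white foam packing chip, 22 x 30 x 12 mm, about 10 g, lying loose on the deck. Origin: its centre. It may be absent.
- chip2: white foam packing chip, 22 x 30 x 12 mm, about 10 g, lying loose on the deck. Origin: its centre. It may be absent.
- chip3: white foam packing chip, 22 x 30 x 12 mm, about 10 g, lying loose on the deck. Origin: its centre. It may be absent.
- chip4: white foam packing chip, 22 x 30 x 12 mm, about 10 g, lying loose on the deck. Origin: its centre. It may be absent.
- chip5: white foam packing chip, 22 x 30 x 12 mm, about 10 g, lying loose on the deck. Origin: its centre. It may be absent.
- tape_roll: roll of brown packing tape lying flat, 80 mm across, 48 mm high. A bystander: leave it alone. Origin: centre of its underside.
- small_carton: small closed cardboard carton 70 x 100 x 60 mm. A bystander: leave it alone. Origin: centre of its underside.
- pen_cup: black pen cup, 60 mm across, 90 mm tall. A bystander: leave it alone. Origin: centre of its underside.
Things that resemble listed ones, but are neither listed nor needed, are in the scene too. Leave any purple look-alike of the weight_200b alone.

How it is judged (in metres and radians):
On the way, in this order (a step that is already met when the one before it is completed fails the run):
1. all tins are on the goods pan and the beam is level and still, with nothing in or against the fingers (x of tin_red in the frame of goods_pan_in between -0.1 and 0.1 m and y of tin_red in the frame of goods_pan_in between -0.058 and 0.058 m and z of tin_red in the frame of goods_pan_in between -0.01 and 0.04 m and x of tin_blue1 in the frame of goods_pan_in between -0.1 and 0.1 m and y of tin_blue1 in the frame of goods_pan_in between -0.058 and 0.058 m and z of tin_blue1 in the frame of goods_pan_in between -0.01 and 0.04 m and x of tin_blue2 in the frame of goods_pan_in between -0.1 and 0.1 m and y of tin_blue2 in the frame of goods_pan_in between -0.058 and 0.058 m and z of tin_blue2 in the frame of goods_pan_in between -0.01 and 0.04 m and x of tin_green in the frame of goods_pan_in between -0.1 and 0.1 m and y of tin_green in the frame of goods_pan_in between -0.058 and 0.058 m and z of tin_green in the frame of goods_pan_in between -0.01 and 0.04 m and value of joint beam between -0.05 and 0.05 rad and velocity of joint beam between -0.05 and 0.05 rad/s and contact force between the fingers and anything else below 0.3 N), for 0.5 s.
2. all chips lie in the trough while the robot holds the scraper (x of chip1 in the frame of trough between -0.055 and 0.056 m and y of chip1 in the frame of trough between -0.086 and 0.086 m and z of each of chip1, chip2, chip3, chip4, chip5 in the frame of trough below 0.03 m and x of chip2 in the frame of trough between -0.055 and 0.056 m and y of chip2 in the frame of trough between -0.086 and 0.086 m and x of chip3 in the frame of trough between -0.055 and 0.056 m and y of chip3 in the frame of trough between -0.086 and 0.086 m and x of chip4 in the frame of trough between -0.055 and 0.056 m and y of chip4 in the frame of trough between -0.086 and 0.086 m and x of chip5 in the frame of trough between -0.055 and 0.056 m and y of chip5 in the frame of trough between -0.086 and 0.086 m and contact force between the fingers and scraper above 1 N), for 0.1 s.
At the end, for the whole second after the job is handed in: Every tin is on the goods pan, the beam is still and within 0.05 rad of level, every chip lies in the trough, and the scraper stands upright on its mat, its centre within 30 mm of the mat's centre (x of tin_red in the frame of goods_pan_in between -0.1 and 0.1 m and y of tin_red in the frame of goods_pan_in between -0.058 and 0.058 m and z of tin_red in the frame of goods_pan_in between -0.01 and 0.04 m and x of tin_blue1 in the frame of goods_pan_in between -0.1 and 0.1 m and y of tin_blue1 in the frame of goods_pan_in between -0.058 and 0.058 m and z of tin_blue1 in the frame of goods_pan_in between -0.01 and 0.04 m and x of tin_blue2 in the frame of goods_pan_in between -0.1 and 0.1 m and y of tin_blue2 in the frame of goods_pan_in between -0.058 and 0.058 m and z of tin_blue2 in the frame of goods_pan_in between -0.01 and 0.04 m and x of tin_green in the frame of goods_pan_in between -0.1 and 0.1 m and y of tin_green in the frame of goods_pan_in between -0.058 and 0.058 m and z of tin_green in the frame of goods_pan_in between -0.01 and 0.04 m and value of joint beam between -0.05 and 0.05 rad and velocity of joint beam between -0.05 and 0.05 rad/s and x of chip1 in the frame of trough between -0.055 and 0.056 m and y of chip1 in the frame of trough between -0.086 and 0.086 m and z of each of chip1, chip2, chip3, chip4, chip5 in the frame of trough below 0.03 m and x of chip2 in the frame of trough between -0.055 and 0.056 m and y of chip2 in the frame of trough between -0.086 and 0.086 m and x of chip3 in the frame of trough between -0.055 and 0.056 m and y of chip3 in the frame of trough between -0.086 and 0.086 m and x of chip4 in the frame of trough between -0.055 and 0.056 m and y of chip4 in the frame of trough between -0.086 and 0.086 m and x of chip5 in the frame of trough between -0.055 and 0.056 m and y of chip5 in the frame of trough between -0.086 and 0.086 m and horizontal distance between scraper and scraper_mat below 0.03 m and height (world z) of scraper below 0.012 m and angle between scraper's own z axis and vertical below 0.1 rad and linear speed of scraper below 0.02 m/s); the robot touches nothing.
It fails at once if a bystander (tape roll, carton, pen cup) is moved more than 30 mm (distance of any of tape_roll, small_carton, pen_cup from where it was at the start of the episode above 0.03 m).
It fails at once if a chip is picked up (raised over 80 mm above the deck) instead of being swept (height (world z) of any of chip1, chip2, chip3, chip4, chip5 above 0.115 m).
Of tin_red, tin_blue1, tin_blue2, tin_green only 2 to 3 are there at a start; the rules pass over those that are not, and their reading is None.
Of chip1, chip2, chip3, chip4, chip5 only 3 to 5 are there at a start; the rules pass over those that are not, and their reading is None.
At some moment in a run one of tin_red, tin_blue1, tin_blue2, tin_green may be knocked a few centimetres aside while the robot is not near it.
Once in a run the grip may slacken for a moment while it holds something.
It also fails if it takes over 210 s, if anything falls off the work surface, if the arm or the gripper's body presses on something with over 40 N, if the wrist force passes 120 N, or if a joint passes its speed limit or range.

## Working session

There is one attempt and no reset: what is moved stays moved. The work goes in short steps, Python scripts to look and compute and a shell command to move; the robot and the scene stay as the last step left them, time stands still between calls to the robot, and variables do not carry over. Pictures are saved under pics/ and viewed, at most 14 in all, crops included, and the job is handed in when it is done.

```bash
ls; mkdir -p pics; cat > h.py <<'E'
import numpy as np, cv2
from scipy.spatial.transform import Rotation as R
from workcell import *
def T_wc(cam, obs=None):
    m=camera_model(cam); T=np.eye(4)
    if cam=='wrist':
        o=obs or get_obs(); T[:3,:3]=R.from_rotvec(o['orientation']).as_matrix(); T[:3,3]=o['ee_pos']
        return T@np.array(m['tool_from_camera'])
    q=np.array(m['orientation'],float)
    T[:3,:3]=q if q.shape==(3,3) else R.from_rotvec(q).as_matrix()
    T[:3,3]=m['origin']; return T
def w(xyz,T): return (T[:3,:3]@np.array(xyz)+T[:3,3]).round(0)
def px(p,cam,T):
    m=camera_model(cam); K=np.array([[m['fx'],0,m['cx']],[0,m['fy'],m['cy']],[0,0,1.]])
    Ti=np.linalg.inv(T); c=Ti[:3,:3]@np.array(p,float)+Ti[:3,3]
    return cv2.projectPoints(c.reshape(1,3),np.zeros(3),np.zeros(3),K,np.array(m['dist_coeffs'],float))[0].ravel()
def ray(u,v,cam,T,z):
    m=camera_model(cam); K=np.array([[m['fx'],0,m['cx']],[0,m['fy'],m['cy']],[0,0,1.]])
    n=cv2.undistortPoints(np.array([[[u,v]]],float),K,np.array(m['dist_coeffs'],float)).ravel()
    d=T[:3,:3]@np.array([n[0],n[1],1]); o=T[:3,3]; return (o+d*(z-o[2])/d[2]).round(1)
def snap(cam,name):
    T=T_wc(cam); im=get_image(cam); cv2.imwrite(f'pics/{name}.png',im[:,:,::-1]); return T,im
def step(target,yaw=None):
    """print tool-frame fractions to go to world target"""
    o=get_obs(); Rt=R.from_rotvec(o['orientation']).as_matrix()
    d=Rt.T@(np.array(target,float)-np.array(o['ee_pos']))/200
    print('to',target,'shift',d.round(3),'max rows',np.ceil(np.linalg.norm(d)*4))
E
python3 - <<'E'
from h import *
print(get_obs()); print({k:camera_model('scene')[k] for k in('origin','orientation')}); print(camera_model('wrist'))
T={}
for c in('scene','side'):
    T[c],im=snap(c,c+'0')
a=cv2.imread('pics/scene0.png')
for n in ['deck','trough','tin_red','tin_blue1','tin_green','weight_200a','weight_100','weights_mat','scraper','scraper_mat','chip1','goods_pan_in','weights_pan_in']:
    for r in pinpoint(n,'scene')[:6]:
        p=w(r['xyz'],T['scene']); print(n,round(r['confidence'],2),p,px(p,'scene',T['scene']).round())
E
```

```text
pics
{'t': 0.0, 'qpos': array([ 1.21202053e+00,  4.23805468e-01,  1.63067748e+00, -1.58931248e-06,
        1.08861601e+00, -1.89758624e-02]), 'qvel': array([-1.52548587e-03,  1.47498252e-03, -5.00311216e-05,  9.06021921e-04,
        1.02917791e-03,  1.42123314e-03]), 'joint_torque': array([-1.03906132e-03, -5.44620931e+01, -2.73670328e+01,  6.43334398e-02,
        2.26944638e-02, -1.34191923e-04]), 'ee_pos': array([208.08795906, 588.78215021, 238.92869012]), 'orientation': array([-5.31143416e-01, -3.09608098e+00,  2.32423047e-03]), 'ft_force': array([ 0.71159167, -0.01995041, -0.24186562]), 'moment': array([ 0.06919276, -0.02824274, -0.02329471]), 'grasp_force': 0.0, 'width': 87.8637467514723}
{'origin': array([1081.74666401, -780.41318181,  932.13529563]), 'orientation': array([-2.23805194, -0.66607941,  0.26239415])}
{'fx': 295.0803493045748, 'fy': 295.0803493045748, 'cx': 255.8245838035914, 'cy': 193.42400747343584, 'dist_coeffs': array([0.00404403, 0.        , 0.        , 0.        , 0.        ]), 'tool_from_camera': array([[-5.36077213e-04, -9.57601893e-01, -2.88094301e-01,
    
[... 568 characters left out ...]
5.   4.] [224. 204.]
weight_200a 0.54 [592. -13.   2.] [246. 215.]
weight_100 0.4 [514. -15.   2.] [223. 204.]
weights_mat 0.93 [553.  -9.  -4.] [235. 210.]
weights_mat 0.68 [773.  30.   1.] [312. 233.]
weights_mat 0.43 [ 593. -180.   41.] [210. 244.]
scraper 0.56 [ 502. -411.    7.] [119. 301.]
scraper_mat 0.68 [ 494. -409.    2.] [117. 300.]
chip1 0.62 [ 498. -159.   40.] [185. 224.]
chip1 0.6 [ 496. -205.   38.] [173. 235.]
chip1 0.58 [ 596. -253.   42.] [193. 264.]
chip1 0.57 [ 506. -258.   39.] [162. 250.]
chip1 0.5 [ 592. -179.   41.] [210. 244.]
goods_pan_in 0.86 [536. 363.  73.] [297. 122.]
goods_pan_in 0.3 [553.  -8.  -4.] [236. 210.]
weights_pan_in 0.97 [520. 176.  69.] [261. 151.]
```

View pics/scene0.png

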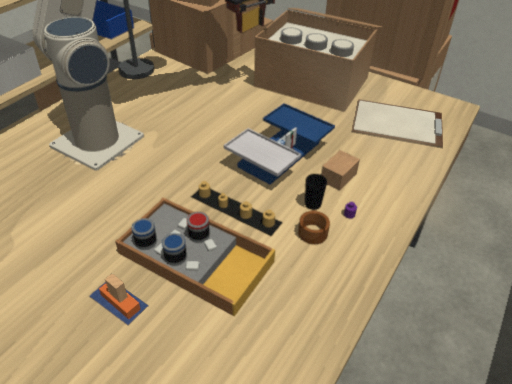

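View pics/side0.png

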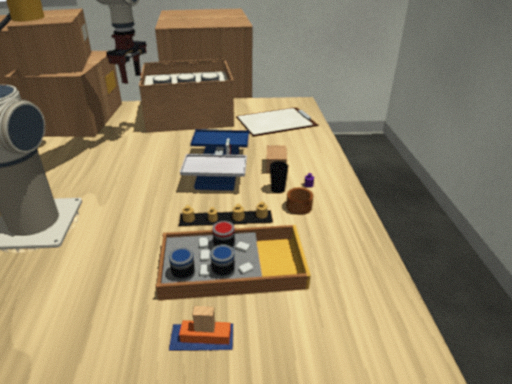

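The scene shows red (199,225), blue (144,232) and blue (175,247) tins with five chips on the board. The brass weights are at (204,190), (223,201), (246,212) and (268,218), and the purple look-alike is at (350,209), which I'll leave alone. The tins total 700 g, so all four brass weights are needed. The other confusables are the white-lidded cans in the carton at (318,42), which aren't listed. Next I move over the board for a close look.

```bash
python3 -m jog '0 0 -0.3 0 0 -0.647 -1;0 0 -0.3 0 0 -0.647 -1;0 0 -0.3 0 0 -0.647 -1;0 0 -0.3 0 0 -0.647 -1'
python3 -m jog '-0.365 -0.9 0 0 0 0 -1;-0.365 -0.9 0 0 0 0 -1;-0.365 -0.9 0 0 0 0 -1;-0.365 -0.9 0 0 0 0 -1;-0.365 -0.9 0 0 0 0 -1'
python3 -m jog '-0.365 -0.9 0 0 0 0 -1;-0.365 -0.9 0 0 0 0 -1;-0.365 -0.9 0 0 0 0 -1;-0.365 -0.9 0 0 0 0 -1;-0.365 -0.9 0 0 0 0 -1'
python3 -m jog '-0.365 -0.9 0 0 0 0 -1;-0.365 -0.9 0 0 0 0 -1;-0.365 -0.9 0 0 0 0 -1;-0.365 -0.9 0 0 0 0 -1;-0.365 -0.9 0 0 0 0 -1'
python3 -m jog '-0.365 -0.9 0 0 0 0 -1;-0.365 -0.9 0 0 0 0 -1;-0.365 -0.9 0 0 0 0 -1;-0.365 -0.9 0 0 0 0 -1;-0.365 -0.9 0 0 0 0 -1;-0.365 -0.9 0 0 0 0 -1'
cat > see.py <<'E'
import sys
from h import *
def see(cam,names,name,thr=.3):
    T,im=snap(cam,name)
    for n in names:
        for r in pinpoint(n,cam):
            if r['confidence']<thr: continue
            p=w(r['xyz'],T); print(n,round(r['confidence'],2),p,px(p,cam,T).round())
    return T,im
if __name__=='__main__':
    see(sys.argv[1],sys.argv[3:],sys.argv[2])
    o=get_obs(); print(o['t'],o['ee_pos'].round(1),R.from_rotvec(o['orientation']).as_matrix()[:2,0].round(3),o['qpos'].round(2))
E
python3 see.py wrist w0 tin_red tin_blue1 weight_200a weight_100 weights_mat scraper scraper_mat chip1 deck trough weights_pan_in
```

```text
t: 1.15
ee_pos: [208.3, 589.4, 300.3]
orientation: [0.001, 3.141, 0.002]
ft_force: [0.9, -0.3, -0.1]
width: 88.1
grasp_force: 0.0
t: 1.65
ee_pos: [281.8, 404.8, 299.1]
orientation: [-0.009, -3.141, 0.004]
ft_force: [0.2, 0.5, 0.2]
width: 87.9
grasp_force: 0.0
t: 2.15
ee_pos: [355.0, 225.8, 299.5]
orientation: [-0.011, -3.142, 0.002]
ft_force: [-0.5, 1.2, 0.0]
width: 88.1
grasp_force: 0.0
t: 2.65
ee_pos: [428.7, 46.2, 299.7]
orientation: [0.011, 3.141, -0.001]
ft_force: [-0.4, 1.1, 0.3]
width: 87.6
grasp_force: 0.0
t: 3.25
ee_pos: [499.8, -130.2, 298.9]
orientation: [-0.004, -3.14, -0.002]
ft_force: [-0.4, -0.1, 0.2]
width: 87.9
grasp_force: 0.0
tin_red 0.62 [444. -10.   6.] [338. 122.]
tin_red 0.58 [ 547. -166.   42.] [230. 198.]
tin_blue1 0.91 [ 444. -256.   36.] [162. 124.]
tin_blue1 0.8 [ 540. -250.   36.] [172. 192.]
weight_100 0.6 [514. -15.   3.] [331. 169.]
weights_mat 0.97 [550. -11.   2.] [331. 192.]
scraper 0.9 [ 502. -414.    5.] [ 66. 162.]
scraper 0.41 [ 596. -258.   44.] [168. 230.]
scraper_mat 0.7 [ 492. -408.    2.] [ 70. 156.]
scraper_mat 0.38 [ 592. -260.   41.] [167. 227.]
chip1 0.87 [ 498. -205.   43.] [201. 164.]
chip1 0.57 [ 494. -161.   42.] [233. 161.]
chip1 0.55 [ 501. -253.   42.] [166. 166.]
chip1 0.44 [ 591. -175.   38.] [225. 225.]
chip1 0.41 [ 591. -255.   44.] [170. 227.]
deck 0.95 [ 517. -203.   31.] [204. 176.]
trough 0.71 [ 676. -200.    7.] [214. 265.]
trough 0.63 [ 497. -206.   45.] [200. 164.]
weights_pan_in 0.68 [513. 177.  72.] [492. 179.]
3.85 [ 499.5 -130.9  299.8] [-1.     0.001] [-0.28  0.19  1.81 -0.    1.14 -1.85]
```

```bash
python3 -c "
import cv2;a=cv2.imread('pics/w0.png')[60:320,20:400];cv2.imwrite('pics/w0c.png',cv2.resize(a,None,fx=2,fy=2))"
```

```text
(no output)
```

View pics/w0c.png

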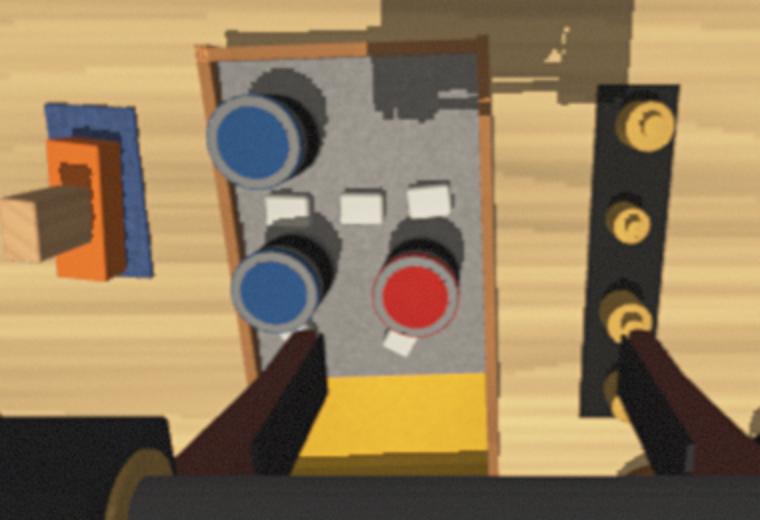

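The crop confirms three tins with lid centres at crop (255,139), (275,291) and (415,296). The small 100 g weight is second in the row at crop (630,223), and there are five chips. I'll turn the pixels into positions.

```bash
python3 - <<'E'
from h import *
o=get_obs();T=T_wc('wrist',o)
def f(n,x,y,z): print(n,ray(20+x/2,60+y/2,'wrist',T,z))
f('blue1',255,139,93);f('blue2',275,291,93);f('red',415,296,93)
f('lipL0',200,50,47);f('lipL1',245,370,47);f('lipR0',488,45,47);f('lipR1',490,450,47)
f('deckedge L',262,378,35);f('deckedge R',485,373,35)
f('w0 knob',655,124,48);f('w1',633,223,44);f('w2',632,322,48)
f('mat',598,85,4);f('mat',679,86,4);f('mat',580,415,4)
for c in((45,103),(135,107),(152,277)):f('smat',*c,4)
f('handle top',17,230,87)
f('blade top',47,140,32);f('blade top',120,143,32);f('blade top',107,280,32)
E
python3 see.py scene s1 weight_200a weight_100 >/tmp/x; cat /tmp/x
```

```text
blue1 [ 447.2 -256.6   93. ]
blue2 [ 541.2 -254.1   93. ]
red [ 544.6 -165.9   93. ]
lipL0 [ 395.5 -302.    47. ]
lipL1 [ 619.1 -298.6   47. ]
lipR0 [ 392.7 -119.5   47. ]
lipR1 [ 687.9 -116.    47. ]
deckedge L [ 631.9 -291.4   35. ]
deckedge R [ 627.9 -119.9   35. ]
w0 knob [441.4  -9.9  48. ]
w1 [508.5 -18.   44. ]
w2 [580.7 -14.2  48. ]
mat [416.7 -39.7   4. ]
mat [417.5  18.2   4. ]
mat [682.9 -38.8   4. ]
smat [ 428.8 -436.7    4. ]
smat [ 431.5 -372.6    4. ]
smat [ 560.2 -380.7    4. ]
handle top [ 503.  -412.2   87. ]
blade top [ 452.6 -421.    32. ]
blade top [ 454.6 -371.4   32. ]
blade top [ 553.5 -398.1   32. ]
weight_200a 0.64 [515. 176.  71.] [260. 150.]
weight_200a 0.45 [594. -11.   6.] [247. 214.]
weight_100 0.52 [518. -15.   5.] [224. 204.]
4.0 [ 499.5 -131.1  299.7] [-1.     0.001] [-0.28  0.19  1.81 -0.    1.14 -1.85]
```

```bash
python3 -m jog '-0.228 -0.175 0.5 0 0 0 -0.6;-0.228 -0.175 0.9 0 0 0 -0.6;-0.228 -0.175 0.9 0 0 0 -0.6;-0.228 -0.175 0.9 0 0 0 -0.6;-0.228 -0.175 0.9 0 0 0 -0.6;-0.228 -0.175 0.9 0 0 0 -0.6'
python3 -m jog '0 0 0.1 0 0 0 -0.6;0 0 0.22 0 0 0 -0.6;0 0 0.22 0 0 0 -0.6;0 0 0.22 0 0 0 -0.6'
python3 -m jog '0 0 0 0 0 0 1;0 0 0 0 0 0 1;0 0 0 0 0 0 1;0 0 0 0 0 0 1;0 0 0 0 0 0 1;0 0 0 0 0 0 1'
```

```text
t: 4.6
ee_pos: [544.8, -166.1, 119.7]
orientation: [-0.002, -3.14, -0.001]
ft_force: [0.6, -0.7, 1.0]
width: 70.5
grasp_force: 0.0
t: 5.0
ee_pos: [546.1, -166.3, 78.0]
orientation: [0.001, 3.139, -0.001]
ft_force: [0.1, 1.9, 0.8]
width: 70.3
grasp_force: 0.0
t: 5.6
ee_pos: [545.9, -166.3, 77.2]
orientation: [0.002, 3.14, -0.001]
ft_force: [-2.0, 1.2, 7.5]
width: 53.3
grasp_force: 30.0
```

```bash
python3 -m jog '0 0 -0.1 0 0 0 1;0 0 -0.3 0 0 0 1;0 0 -0.5 0 0 0 1;0 0 -0.7 0 0 0 1;0 0 -0.8 0 0 0 1;0 0 -0.8 0 0 0 1'
for i in 1; do python3 -m jog '0.043 0.2 0 0 0 0 1;0.043 0.4 0 0 0 0 1;0.043 0.6 0 0 0 0 1;0.043 0.76 0 0 0 0 1'; done
python3 -m jog '0.043 0.2 0 0 0 0 1;0.043 0.4 0 0 0 0 1;0.043 0.6 0 0 0 0 1;0.043 0.76 0 0 0 0 1'
python3 -m jog '0.043 0.2 0 0 0 0 1;0.043 0.4 0 0 0 0 1;0.043 0.6 0 0 0 0 1;0.043 0.76 0 0 0 0 1;0.043 0.76 0 0 0 0 1;0.043 0.76 0 0 0 0 1'
python3 see.py wrist w1 goods_pan_in weights_pan_in tin_red tape_roll pen_cup
```

```text
t: 6.2
ee_pos: [546.7, -166.6, 239.1]
orientation: [0.002, 3.136, -0.003]
ft_force: [0.8, -0.4, -3.1]
width: 53.8
grasp_force: 30.0
t: 6.6
ee_pos: [535.1, -12.2, 233.8]
orientation: [-0.001, -3.138, -0.001]
ft_force: [0.4, -0.6, -3.1]
width: 53.6
grasp_force: 30.0
t: 7.0
ee_pos: [526.8, 139.7, 233.8]
orientation: [-0.001, -3.139, 0.001]
ft_force: [0.7, -0.3, -2.9]
width: 53.3
grasp_force: 30.0
t: 7.6
ee_pos: [518.6, 289.9, 233.7]
orientation: [0.001, -3.139, 0.003]
ft_force: [0.1, -0.1, -2.8]
width: 53.6
grasp_force: 30.0
goods_pan_in 0.84 [544. 360.  68.] [318. 204.]
weights_pan_in 0.78 [516. 176.  75.] [148. 181.]
tin_red 0.63 [520. 289. 196.] [253. 231.]
7.9 [519.9 288.9 235.6] [-1.     0.002] [ 0.49  0.38  1.7  -0.    1.06 -1.08]
```

View pics/w1.png

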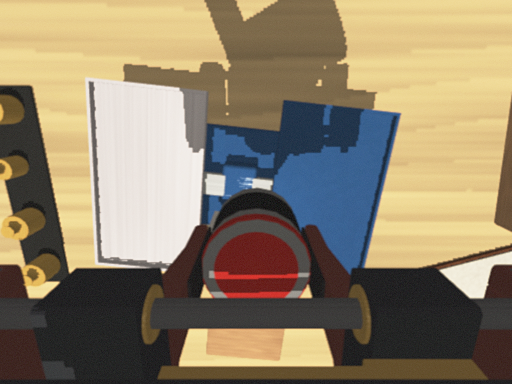

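The picture shows the aluminium pan with corners at (86,79), (208,92) and (97,262), and the blue pan with near corners at (285,100) and (399,113). The red tin is held. The balance is slightly turned.

```bash
python3 - <<'E'
from h import *
T=T_wc('wrist')
P={n:ray(*c,'wrist',T,80)[:2] for n,c in dict(w1=(86,79),w2=(208,92),w3=(97,262),g1=(285,100),g2=(399,113),g3=(362,268)).items()}
for k,v in P.items(): print(k,v)
e=P['w2']-P['w1']; print(np.linalg.norm(e),np.arctan2(-e[0],e[1])); e=P['g2']-P['g1']; print(np.linalg.norm(e),np.arctan2(-e[0],e[1]))
e=P['g2']-P['w1']; print(np.linalg.norm(e),np.arctan2(-e[0],e[1]))
e=P['w3']-P['w1'];print(np.linalg.norm(e),np.arctan2(e[1],e[0]))
th=-.1
for th in (-.08,-.1,-.12):
  c,s=np.cos(th),np.sin(th); X=np.array([c,s]);Y=np.array([-s,c])
  for n,k in(('w1',(-100,-57.5)),('w2',(-100,57.5)),('g1',(-100,-57.5)),('g2',(-100,57.5))): print(th,n,(P[n]-k[0]*X-k[1]*Y).round(1))
E
```

```text
w1 [416.  128.3]
w2 [428.  243.9]
w3 [611.7 107.9]
g1 [435.5 318.4]
g2 [448.1 430.8]
g3 [620.3 411.8]
116.22116846771073 -0.10343575795896257
113.1040229169591 -0.11163359266601931
304.1983892133553 -0.10572006532639767
196.76038727345508 -0.10386605881067314
-0.08 w1 [520.3 177.6]
-0.08 w2 [523.1 178.6]
-0.08 g1 [539.8 367.7]
-0.08 g2 [543.2 365.5]
-0.1 w1 [521.2 175.5]
-0.1 w2 [521.8 176.7]
-0.1 g1 [540.7 365.6]
-0.1 g2 [541.9 363.6]
-0.12 w1 [522.2 173.4]
-0.12 w2 [520.4 174.8]
-0.12 g1 [541.7 363.5]
-0.12 g2 [540.5 361.7]
```

```bash
python3 -m jog '-0.415 0.343 0 0 0 0 1;-0.415 0.343 0 0 0 0 1;-0.415 0.343 0.2 0 0 0 1;-0.415 0.343 0.4 0 0 0 1;-0.415 0.343 0.53 0 0 0 1;-0.415 0.343 0.53 0 0 0 1;-0.415 0.343 0.53 0 0 0 1'
python3 -m jog '0 0 0.04 0 0 0 1;0 0 0.08 0 0 0 1;0 0 0.11 0 0 0 1;0 0 0.14 0 0 0 1;0 0 0.14 0 0 0 1;0 0 0.14 0 0 0 1'
```

```text
t: 8.6
ee_pos: [603.2, 358.1, 130.0]
orientation: [-0.003, -3.141, 0.0]
ft_force: [0.1, -0.4, -2.1]
width: 53.4
grasp_force: 30.0
t: 9.2
ee_pos: [602.9, 358.5, 101.8]
orientation: [0.001, 3.141, -0.0]
ft_force: [1.1, 0.6, -1.2]
width: 53.6
grasp_force: 30.0
```

```bash
python3 -m jog '0 0 0 0 0 0 -0.6;0 0 0 0 0 0 -0.6;0 0 0 0 0 0 -0.6;0 0 0 0 0 0 -0.6'
python3 -m jog '0 0 -0.2 0 0 0 -0.6;0 0 -0.45 0 0 0 -0.6;0 0 -0.7 0 0 0 -0.6;0 0 -0.8 0 0 0 -0.6;0 0 -0.8 0 0 0 -0.6'
python3 -m jog '0.2 -0.25 0 0 0 0 -0.6;0.2 -0.5 0 0 0 0 -0.6;0.2 -0.75 0 0 0 0 -0.6;0.2 -0.98 0 0 0 0 -0.6'
python3 -m jog '0.2 -0.25 0 0 0 0 -0.6;0.2 -0.5 0 0 0 0 -0.6;0.2 -0.75 0 0 0 0 -0.6;0.2 -0.98 0 0 0 0 -0.6'
python3 -m jog '0.2 -0.25 0 0 0 0 -0.6;0.2 -0.5 0 0 0 0 -0.6;0.2 -0.75 0 0 0 0 -0.6;0.2 -0.98 0 0 0 0 -0.6;0.2 -0.98 0 0 0 0 -0.6;0.2 -0.98 0 0 0 0 -0.6'
python3 see.py wrist w2 tin_blue1 chip1
python3 see.py scene s2 tin_red tin_blue1 weight_200a
```

```text
t: 9.6
ee_pos: [602.8, 358.4, 101.8]
orientation: [-0.002, -3.142, 0.0]
ft_force: [-0.4, 0.2, 0.1]
width: 70.3
grasp_force: 0.0
t: 10.1
ee_pos: [604.6, 359.5, 266.5]
orientation: [0.002, 3.135, 0.006]
ft_force: [-0.4, 0.8, 0.2]
width: 70.1
grasp_force: 0.0
t: 10.5
ee_pos: [561.0, 168.3, 259.9]
orientation: [0.0, -3.139, 0.001]
ft_force: [-0.1, -0.7, -0.1]
width: 70.5
grasp_force: 0.0
t: 10.9
ee_pos: [520.9, -20.1, 260.3]
orientation: [-0.001, -3.139, -0.0]
ft_force: [0.7, 1.8, -0.8]
width: 70.2
grasp_force: 0.0
t: 11.5
ee_pos: [481.3, -215.4, 260.2]
orientation: [-0.007, -3.139, -0.002]
ft_force: [-0.8, 0.5, -0.3]
width: 70.2
grasp_force: 0.0
tin_blue1 0.74 [ 451. -257.   35.] [221. 147.]
tin_blue1 0.56 [ 541. -251.   32.] [229. 213.]
chip1 0.91 [ 496. -205.   46.] [263. 184.]
chip1 0.78 [ 491. -156.   43.] [302. 179.]
chip1 0.75 [ 500. -255.   44.] [224. 186.]
chip1 0.75 [ 590. -178.   41.] [283. 249.]
chip1 0.49 [ 593. -256.   39.] [226. 251.]
11.65 [ 481.9 -212.9  260.9] [-1. -0.] [-0.44  0.25  1.83  0.    1.06 -2.01]
tin_red 0.72 [604. 360.  57.] [315. 134.]
tin_blue1 0.96 [ 544. -255.   35.] [175. 257.]
tin_blue1 0.85 [ 456. -256.   30.] [148. 243.]
weight_200a 0.6 [590. -13.   5.] [246. 214.]
11.85 [ 482.5 -213.2  261.7] [-1.    -0.001] [-0.44  0.25  1.82  0.    1.06 -2.01]
```

```bash
python3 -m jog '-0.3 -0.2 0.2 0 0 0 -0.6;-0.3 -0.2 0.4 0 0 0 -0.6;-0.3 -0.2 0.65 0 0 0 -0.6;-0.3 -0.2 0.8 0 0 0 -0.6;-0.3 -0.2 0.92 0 0 0 -0.6;-0.3 -0.2 0.92 0 0 0 -0.6;-0.3 -0.2 0.92 0 0 0 -0.6'
python3 -m jog '0 0 0 0 0 0 1;0 0 0 0 0 0 1;0 0 0 0 0 0 1;0 0 0 0 0 0 1;0 0 0 0 0 0 1;0 0 0 0 0 0 1'
python3 -m jog '0 0 -0.1 0 0 0 1;0 0 -0.3 0 0 0 1;0 0 -0.5 0 0 0 1;0 0 -0.7 0 0 0 1;0 0 -0.8 0 0 0 1;0 0 -0.8 0 0 0 1;0 0 -0.8 0 0 0 1'
```

```text
t: 12.55
ee_pos: [542.7, -254.1, 78.0]
orientation: [-0.0, -3.141, -0.0]
ft_force: [1.2, 0.2, 0.1]
width: 70.5
grasp_force: 0.0
t: 13.15
ee_pos: [543.3, -254.9, 79.4]
orientation: [0.002, 3.139, -0.002]
ft_force: [0.2, 0.7, 4.5]
width: 54.1
grasp_force: 3.0
t: 13.85
ee_pos: [541.8, -254.3, 237.4]
orientation: [0.002, 3.142, -0.0]
ft_force: [0.4, -0.6, -2.7]
width: 53.4
grasp_force: 30.0
```

```bash
python3 -m jog '0 0.2 0 0 0 0 1;0 0.45 0 0 0 0 1;0 0.7 0 0 0 0 1;0 0.85 0 0 0 0 1'
python3 -m jog '0 0.2 0 0 0 0 1;0 0.45 0 0 0 0 1;0 0.7 0 0 0 0 1;0 0.85 0 0 0 0 1'
python3 -m jog '0 0.2 0 0 0 0 1;0 0.45 0 0 0 0 1;0 0.7 0 0 0 0 1;0 0.85 0 0 0 0 1;0 0.85 0 0 0 0 1;0 0.85 0 0 0 0 1'
python3 see.py wrist w3 goods_pan_in tin_red tin_blue1
```

```text
t: 14.25
ee_pos: [540.5, -81.5, 235.2]
orientation: [-0.0, -3.137, -0.002]
ft_force: [0.9, -0.8, -1.4]
width: 54.0
grasp_force: 30.0
t: 14.65
ee_pos: [541.0, 88.3, 235.4]
orientation: [0.001, -3.138, -0.0]
ft_force: [0.6, -1.1, -1.8]
width: 53.5
grasp_force: 30.0
t: 15.25
ee_pos: [541.5, 255.3, 235.4]
orientation: [0.001, -3.138, 0.003]
ft_force: [0.0, -0.4, -1.8]
width: 53.6
grasp_force: 30.0
goods_pan_in 0.95 [538. 364.  56.] [352. 176.]
tin_red 0.59 [603. 358.  63.] [343. 232.]
tin_blue1 0.58 [537. 259. 190.] [260. 219.]
15.45 [542.6 254.  237. ] [-1.     0.003] [ 0.42  0.39  1.69 -0.    1.06 -1.15]
```

```bash
python3 -m jog '0.01 0.25 0 0 0 0 1;0.01 0.5 0 0 0 0 1;0.01 0.545 0 0 0 0 1;0.01 0.545 0.2 0 0 0 1;0.01 0.545 0.4 0 0 0 1;0.01 0.545 0.5 0 0 0 1;0.01 0.545 0.58 0 0 0 1;0.01 0.545 0.62 0 0 0 1'
python3 -m jog '0 0 0.02 0 0 0 1;0 0 0.04 0 0 0 1;0 0 0.04 0 0 0 1;0 0 0.04 0 0 0 1'
python3 -m jog '0 0 0 0 0 0 -0.6;0 0 0 0 0 0 -0.6;0 0 0 0 0 0 -0.6;0 0 0 0 0 0 -0.6'
python3 -m jog '0 0 -0.2 0 0 0 -0.6;0 0 -0.45 0 0 0 -0.6;0 0 -0.7 0 0 0 -0.6;0 0 -0.8 0 0 0 -0.6;0 0 -0.8 0 0 0 -0.6'
python3 -m jog '0.1 -0.25 0 0 0 0 -0.6;0.1 -0.5 0 0 0 0 -0.6;0.1 -0.75 0 0 0 0 -0.6;0.1 -0.98 0 0 0 0 -0.6'
python3 -m jog '0.1 -0.25 0 0 0 0 -0.6;0.1 -0.5 0 0 0 0 -0.6;0.1 -0.75 0 0 0 0 -0.6;0.1 -0.98 0 0 0 0 -0.6'
python3 -m jog '0.2 -0.25 0 0 0 0 -0.6;0.2 -0.5 0 0 0 0 -0.6;0.2 -0.75 0 0 0 0 -0.6;0.2 -0.98 0 0 0 0 -0.6;0.2 -0.98 0 0 0 0 -0.6;0.2 -0.98 0 0 0 0 -0.6'
python3 see.py wrist w4 tin_blue1 chip1
python3 see.py scene s3 tin_red tin_blue1
```

```text
t: 16.25
ee_pos: [540.8, 363.2, 112.3]
orientation: [-0.003, -3.14, 0.002]
ft_force: [0.7, 0.1, -2.0]
width: 53.7
grasp_force: 30.0
t: 16.65
ee_pos: [541.4, 364.8, 106.5]
orientation: [0.002, 3.14, 0.001]
ft_force: [-0.2, -0.2, -2.2]
width: 53.3
grasp_force: 30.0
t: 17.05
ee_pos: [541.1, 364.6, 106.0]
orientation: [0.002, 3.141, 0.0]
ft_force: [-0.2, -0.1, 0.0]
width: 70.3
grasp_force: 0.0
t: 17.55
ee_pos: [542.7, 365.6, 270.2]
orientation: [0.002, 3.135, 0.007]
ft_force: [-0.3, -1.0, 1.1]
width: 70.2
grasp_force: 0.0
t: 17.95
ee_pos: [519.3, 166.7, 264.0]
orientation: [-0.0, -3.139, 0.001]
ft_force: [0.6, -0.7, -0.4]
width: 70.1
grasp_force: 0.0
t: 18.35
ee_pos: [499.2, -29.2, 264.3]
orientation: [-0.001, -3.14, -0.0]
ft_force: [0.2, -0.1, -0.5]
width: 70.4
grasp_force: 0.0
t: 18.95
ee_pos: [459.3, -224.4, 264.2]
orientation: [-0.007, -3.139, -0.002]
ft_force: [1.2, 0.0, -0.3]
width: 70.6
grasp_force: 0.0
tin_blue1 0.81 [ 446. -257.   35.] [229. 160.]
chip1 0.84 [ 590. -180.   43.] [287. 263.]
chip1 0.81 [ 595. -257.   42.] [232. 266.]
chip1 0.78 [ 498. -208.   44.] [268. 200.]
chip1 0.69 [ 501. -255.   45.] [232. 203.]
chip1 0.61 [ 491. -159.   47.] [306. 196.]
19.1 [ 459.9 -222.   264.8] [-1.  0.] [-0.47  0.22  1.86  0.    1.06 -2.04]
tin_red 0.71 [ 598. -256.   38.] [193. 266.]
tin_red 0.55 [603. 358.  57.] [314. 134.]
tin_blue1 0.81 [546. 365.  59.] [299. 126.]
tin_blue1 0.58 [ 457. -258.   31.] [147. 244.]
tin_blue1 0.48 [777.  35.  -1.] [314. 233.]
19.25 [ 460.4 -222.   265.5] [-1.    -0.001] [-0.47  0.22  1.85  0.    1.06 -2.04]
```

```bash
python3 -m jog '0.068 -0.17 0.2 0 0 0 -0.6;0.068 -0.17 0.4 0 0 0 -0.6;0.068 -0.17 0.65 0 0 0 -0.6;0.068 -0.17 0.8 0 0 0 -0.6;0.068 -0.17 0.94 0 0 0 -0.6;0.068 -0.17 0.94 0 0 0 -0.6;0.068 -0.17 0.94 0 0 0 -0.6'
python3 -m jog '0 0 0 0 0 0 1;0 0 0 0 0 0 1;0 0 0 0 0 0 1;0 0 0 0 0 0 1;0 0 0 0 0 0 1;0 0 0 0 0 0 1'
python3 -m jog '0 0 -0.1 0 0 0 1;0 0 -0.3 0 0 0 1;0 0 -0.5 0 0 0 1;0 0 -0.7 0 0 0 1;0 0 -0.8 0 0 0 1;0 0 -0.8 0 0 0 1;0 0 -0.8 0 0 0 1'
python3 -m jog '-0.04 0.2 0 0 0 0 1;-0.04 0.45 0 0 0 0 1;-0.04 0.7 0 0 0 0 1;-0.04 0.85 0 0 0 0 1'
python3 -m jog '-0.04 0.2 0 0 0 0 1;-0.04 0.45 0 0 0 0 1;-0.04 0.7 0 0 0 0 1;-0.04 0.85 0 0 0 0 1'
python3 -m jog '-0.04 0.2 0 0 0 0 1;-0.04 0.45 0 0 0 0 1;-0.04 0.7 0 0 0 0 1;-0.04 0.85 0 0 0 0 1;-0.04 0.85 0 0 0 0 1;-0.04 0.85 0 0 0 0 1'
python3 see.py wrist w5 goods_pan_in tin_red tin_blue1 weights_pan_in
```

```text
t: 19.95
ee_pos: [446.9, -256.8, 77.9]
orientation: [0.0, -3.141, -0.001]
ft_force: [0.4, -0.7, -0.0]
width: 70.4
grasp_force: 0.0
t: 20.55
ee_pos: [447.6, -257.8, 79.2]
orientation: [0.002, 3.139, -0.002]
ft_force: [-1.0, 1.3, 8.0]
width: 53.7
grasp_force: 30.0
t: 21.25
ee_pos: [446.3, -257.2, 237.5]
orientation: [0.002, 3.141, -0.0]
ft_force: [-1.0, 0.0, -2.4]
width: 53.5
grasp_force: 30.0
t: 21.65
ee_pos: [452.9, -84.6, 235.5]
orientation: [-0.0, -3.137, -0.002]
ft_force: [-0.2, 0.2, -2.0]
width: 53.8
grasp_force: 30.0
t: 22.05
ee_pos: [461.4, 85.2, 235.6]
orientation: [0.001, -3.138, 0.0]
ft_force: [-0.7, -0.2, -2.9]
width: 53.4
grasp_force: 30.0
t: 22.65
ee_pos: [469.9, 252.3, 235.6]
orientation: [0.001, -3.138, 0.003]
ft_force: [-1.1, 0.2, -2.8]
width: 54.2
grasp_force: 30.0
tin_blue1 0.93 [472. 254. 191.] [257. 228.]
tin_blue1 0.8 [537. 367.  62.] [353. 236.]
tin_blue1 0.37 [583. -12.   6.] [ 67. 249.]
weights_pan_in 0.77 [514. 177.  85.] [186. 225.]
22.9 [471.2 251.3 237.3] [-1.     0.003] [ 0.47  0.29  1.83 -0.    1.02 -1.1 ]
```

```bash
python3 -m jog '-0.042 0.25 0 0 0 0 1;-0.042 0.5 0 0 0 0 1;-0.042 0.594 0 0 0 0 1;-0.042 0.594 0.2 0 0 0 1;-0.042 0.594 0.4 0 0 0 1;-0.042 0.594 0.5 0 0 0 1;-0.042 0.594 0.58 0 0 0 1;-0.042 0.594 0.62 0 0 0 1'
python3 -m jog '0 0 0.02 0 0 0 1;0 0 0.045 0 0 0 1;0 0 0.045 0 0 0 1;0 0 0.045 0 0 0 1'
python3 -m jog '0 0 0 0 0 0 -0.6;0 0 0 0 0 0 -0.6;0 0 0 0 0 0 -0.6;0 0 0 0 0 0 -0.6'
python3 -m jog '0 0 -0.2 0 0 0 -0.6;0 0 -0.45 0 0 0 -0.6;0 0 -0.7 0 0 0 -0.6;0 0 -0.7 0 0 0 -0.6;0 0 -0.7 0 0 0 -0.6'
python3 -m jog '-0.15 -0.25 0 0 0 0 -0.6;-0.15 -0.5 0 0 0 0 -0.6;-0.15 -0.75 0 0 0 0 -0.6;-0.15 -0.98 0 0 0 0 -0.6'
python3 -m jog '-0.15 -0.25 0 0 0 0 -0.6;-0.15 -0.5 0 0 0 0 -0.6;-0.15 -0.75 0 0 0 0 -0.6;-0.15 -0.9 0 0 0 0 -0.6;-0.15 -0.9 0 0 0 0 -0.6;-0.15 -0.9 0 0 0 0 -0.6'
python3 see.py wrist w6 weight_200a weight_100
python3 see.py scene s4 goods_pan_in weights_pan_in tin_red tin_blue1
```

```text
t: 23.7
ee_pos: [479.6, 370.4, 112.4]
orientation: [-0.003, -3.14, 0.002]
ft_force: [-0.1, 0.2, -2.1]
width: 53.6
grasp_force: 30.0
t: 24.1
ee_pos: [480.1, 371.6, 105.4]
orientation: [0.002, 3.141, 0.001]
ft_force: [0.2, 0.1, -1.2]
width: 53.8
grasp_force: 30.0
t: 24.5
ee_pos: [479.8, 371.5, 105.0]
orientation: [0.002, 3.141, 0.0]
ft_force: [-0.2, -0.1, 0.1]
width: 70.5
grasp_force: 0.0
t: 25.0
ee_pos: [480.2, 371.7, 246.1]
orientation: [0.002, 3.139, 0.003]
ft_force: [-0.4, -0.3, -0.0]
width: 70.2
grasp_force: 0.0
t: 25.4
ee_pos: [508.2, 176.5, 242.4]
orientation: [-0.001, -3.138, 0.002]
ft_force: [0.6, -0.6, 0.7]
width: 70.2
grasp_force: 0.0
t: 26.0
ee_pos: [538.4, -1.9, 243.1]
orientation: [-0.005, -3.139, -0.001]
ft_force: [-0.1, -0.2, -0.6]
width: 70.6
grasp_force: 0.0
weight_200a 0.73 [ 504. -256.   42.] [ 37. 147.]
weight_200a 0.7 [583. -11.   8.] [249. 201.]
weight_100 0.82 [514. -17.   5.] [243. 150.]
weight_100 0.49 [ 680. -200.    5.] [120. 264.]
26.15 [ 5.390e+02 -2.000e-01  2.439e+02] [-1. -0.] [-0.02  0.29  1.82  0.    1.03 -1.59]
goods_pan_in 0.68 [537. 367.  60.] [297. 125.]
weights_pan_in 0.8 [521. 173.  82.] [261. 148.]
tin_red 0.66 [605. 356.  56.] [314. 135.]
tin_blue1 0.9 [542. 362.  58.] [298. 127.]
tin_blue1 0.54 [488. 376.  57.] [285. 120.]
26.4 [539.4  -0.6 244.6] [-1. -0.] [-0.02  0.29  1.82  0.    1.03 -1.59]
```

View pics/w6.png

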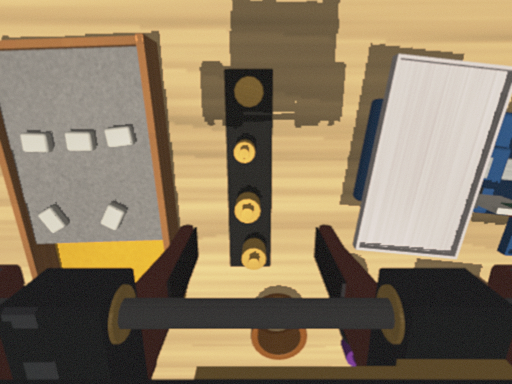

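All three tins stand on the blue pan. The weights show at (248,91), (244,150, the small 100 g one), (246,209) and (253,258), and the five chips lie untouched on the deck.

```bash
python3 - <<'E'
from h import *
T=T_wc('wrist'); im=cv2.imread('pics/w6.png')
for n,c,z in(('A',(248,91),36),('100',(244,152),44),('B',(247,211),47),('C',(254,260),47)): print(n,ray(*c,'wrist',T,z),ray(*c,'wrist',T,4))
print(T[:3,3])
cv2.imwrite('pics/w6c.png',cv2.resize(im[60:280,200:300],None,fx=2.7,fy=2.7,interpolation=2))
E
```

```text
A [444.5  -8.5  36. ] [443.2  -9.3   4. ]
100 [512.6 -13.5  44. ] [518.8 -15.1   4. ]
B [585.2 -10.5  47. ] [601.  -11.9   4. ]
C [653.1  -2.   47. ] [677.4  -2.3   4. ]
[4.59293287e+02 4.47034850e-01 3.90104383e+02]
```

View pics/w6c.png

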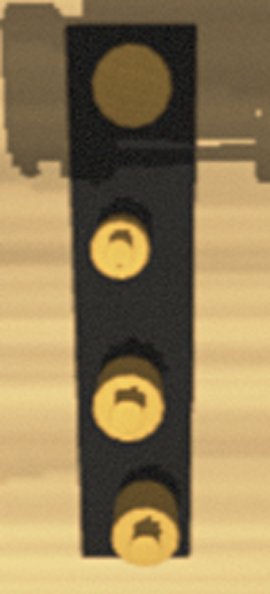

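```bash
python3 see.py scene s5 pen_cup small_carton tape_roll; python3 -c "
from h import *
print(ray(315,203,'scene',T_wc('scene'),0))
step([657,-4,120]);step([657,-4,27])"
```

```text
pen_cup 0.97 [724. 130.   1.] [313. 204.]
small_carton 0.63 [737. 271.  -5.] [338. 180.]
tape_roll 0.57 [774.  35.  -0.] [313. 232.]
tape_roll 0.41 [659.  -2.   3.] [269. 222.]
26.6 [539.4  -1.2 244.8] [-1.     0.001] [-0.02  0.29  1.82 -0.    1.03 -1.59]
[726.7 136.3   0. ]
to [657, -4, 120] shift [-0.588 -0.014  0.624] max rows 4.0
to [657, -4, 27] shift [-0.588 -0.014  1.089] max rows 5.0
```

```bash
python3 -m jog '-0.3 -0.014 0 0 0 0 -0.25;-0.588 -0.014 0.2 0 0 0 -0.25;-0.588 -0.014 0.4 0 0 0 -0.25;-0.588 -0.014 0.6 0 0 0 -0.25;-0.588 -0.014 0.6 0 0 0 -0.25;-0.588 -0.014 0.6 0 0 0 -0.25'
python3 see.py wrist w7 weight_200a
```

```text
t: 27.2
ee_pos: [656.2, -4.3, 124.4]
orientation: [-0.002, -3.139, -0.0]
ft_force: [0.5, 0.3, 0.6]
width: 54.6
grasp_force: 0.0
weight_200a 0.98 [581. -17.   3.] [240. 111.]
weight_200a 0.33 [516. -16.   3.] [240.  27.]
27.3 [658.2  -4.4 127.5] [-1.     0.001] [-0.02  0.6   1.62 -0.    0.91 -1.59]
```

View pics/w7.png

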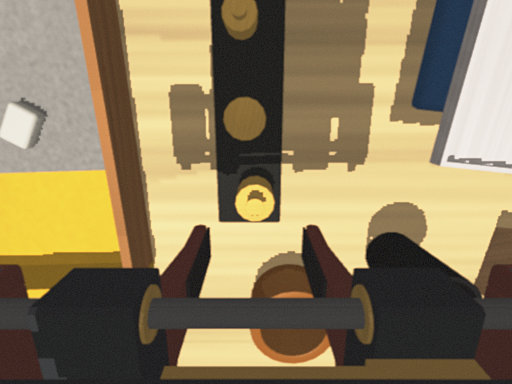

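The far weight's top shows at (255,201) and weight B's at (244,118). The gripper is centred on the mat line.

```bash
python3 -c "
from h import *
o=get_obs();T=T_wc('wrist',o);print(o['ee_pos'].round(1))
for c in((255,201),(244,118)):print(ray(*c,'wrist',T,36))"
```

```text
[658.2  -4.4 127.5]
[656.4  -4.2  36. ]
[588.4 -12.6  36. ]
```

```bash
python3 -m jog '0.008 0 0.2 0 0 0 -0.25;0.008 0 0.4 0 0 0 -0.25;0.008 0 0.49 0 0 0 -0.25;0.008 0 0.49 0 0 0 -0.25;0.008 0 0.49 0 0 0 -0.25'
python3 -m jog '0 0 0 0 0 0 1;0 0 0 0 0 0 1;0 0 0 0 0 0 1;0 0 0 0 0 0 1;0 0 0 0 0 0 1'
python3 -m jog '0 0 -0.1 0 0 0 1;0 0 -0.3 0 0 0 1;0 0 -0.5 0 0 0 1;0 0 -0.7 0 0 0 1;0 0 -0.9 0 0 0 1;0 0 -0.9 0 0 0 1;0 0 -0.9 0 0 0 1'
```

```text
t: 27.8
ee_pos: [656.8, -4.4, 28.9]
orientation: [0.002, 3.139, -0.0]
ft_force: [-0.4, -0.5, 0.4]
width: 54.9
grasp_force: 0.0
t: 28.3
ee_pos: [656.0, -4.4, 27.8]
orientation: [0.002, 3.14, -0.0]
ft_force: [-1.4, -1.3, 6.8]
width: 31.5
grasp_force: 30.0
t: 29.0
ee_pos: [655.4, -4.3, 207.3]
orientation: [0.002, 3.14, 0.0]
ft_force: [-1.0, 0.8, -2.6]
width: 31.1
grasp_force: 30.0
```

```bash
python3 -m jog '0.344 0.25 0 0 0 0 1;0.344 0.5 0 0 0 0 1;0.344 0.75 0 0 0 0 1;0.344 0.865 0 0 0 0 1;0.344 0.865 0 0 0 0 1;0.344 0.865 0.2 0 0 0 1;0.344 0.865 0.35 0 0 0 1;0.344 0.865 0.4 0 0 0 1'
python3 -m jog '0 0 0.05 0 0 0 1;0 0 0.08 0 0 0 1;0 0 0.1 0 0 0 1;0 0 0.1 0 0 0 1;0 0 0.1 0 0 0 1'
```

```text
t: 29.8
ee_pos: [583.4, 167.4, 121.8]
orientation: [-0.002, -3.133, 0.004]
ft_force: [-0.2, -0.4, -2.1]
width: 31.7
grasp_force: 30.0
t: 30.3
ee_pos: [587.3, 168.8, 107.5]
orientation: [0.002, 3.14, 0.001]
ft_force: [0.7, 0.4, -1.4]
width: 31.2
grasp_force: 30.0
```

```bash
python3 -m jog '0 0 0 0 0 0 -0.25;0 0 0 0 0 0 -0.25;0 0 0 0 0 0 -0.25;0 0 0 0 0 0 -0.25'
python3 -m jog '0 0 -0.2 0 0 0 -0.25;0 0 -0.4 0 0 0 -0.25;0 0 -0.4 0 0 0 -0.25;0 0 -0.4 0 0 0 -0.25'
python3 -m jog '0 -0.25 0 0 0 0 -0.25;0 -0.5 0 0 0 0 -0.25;0 -0.75 0 0 0 0 -0.25;0 -0.9 0 0 0 0 -0.25;0 -0.9 0 0 0 0 -0.25;0 -0.9 0.2 0 0 0 -0.25;0 -0.9 0.3 0 0 0 -0.25;0 -0.9 0.3 0 0 0 -0.25'
python3 see.py scene s6 weight_200a weight_100 weights_pan_in
```

```text
t: 30.7
ee_pos: [586.9, 168.8, 107.0]
orientation: [0.002, 3.141, 0.0]
ft_force: [0.3, 0.1, 0.6]
width: 54.7
grasp_force: 0.0
t: 31.1
ee_pos: [587.3, 168.9, 187.7]
orientation: [0.002, 3.139, 0.001]
ft_force: [0.1, 0.4, 0.1]
width: 55.0
grasp_force: 0.0
t: 31.9
ee_pos: [583.6, -10.4, 122.8]
orientation: [-0.001, -3.134, -0.001]
ft_force: [-0.9, 0.1, 0.5]
width: 54.6
grasp_force: 0.0
weight_200a 0.6 [589.  -9.   2.] [246. 214.]
weight_200a 0.39 [542. 362.  59.] [298. 126.]
weight_100 0.4 [515. -13.   2.] [223. 204.]
weights_pan_in 0.75 [518. 176.  82.] [261. 148.]
32.1 [587.2 -10.7 127.5] [-1.  0.] [-0.04  0.52  1.79  0.    0.84 -1.61]
```

```bash
python3 -m jog '0 -0.006 0.2 0 0 0 -0.25;0 -0.006 0.4 0 0 0 -0.25;0 -0.006 0.5 0 0 0 -0.25;0 -0.006 0.5 0 0 0 -0.25;0 -0.006 0.5 0 0 0 -0.25'
python3 -m jog '0 0 0 0 0 0 1;0 0 0 0 0 0 1;0 0 0 0 0 0 1;0 0 0 0 0 0 1;0 0 0 0 0 0 1'
python3 -m jog '0 0 -0.1 0 0 0 1;0 0 -0.3 0 0 0 1;0 0 -0.5 0 0 0 1;0 0 -0.7 0 0 0 1;0 0 -0.9 0 0 0 1;0 0 -0.9 0 0 0 1;0 0 -0.9 0 0 0 1'
python3 -m jog '0.22 0.25 0 0 0 0 1;0.22 0.5 0 0 0 0 1;0.22 0.75 0 0 0 0 1;0.22 0.925 0 0 0 0 1;0.22 0.925 0 0 0 0 1;0.22 0.925 0.2 0 0 0 1;0.22 0.925 0.35 0 0 0 1;0.22 0.925 0.4 0 0 0 1'
python3 -m jog '0 0 0.02 0 0 0 1;0 0 0.04 0 0 0 1;0 0 0.04 0 0 0 1'
```

```text
t: 32.6
ee_pos: [587.4, -12.3, 27.8]
orientation: [0.001, 3.14, -0.0]
ft_force: [0.5, -0.2, -0.1]
width: 54.9
grasp_force: 0.0
t: 33.1
ee_pos: [587.3, -12.5, 27.8]
orientation: [0.002, 3.14, -0.0]
ft_force: [-1.4, -0.2, 7.7]
width: 31.7
grasp_force: 30.0
t: 33.8
ee_pos: [586.6, -12.5, 207.4]
orientation: [0.002, 3.14, -0.0]
ft_force: [0.3, -0.9, -2.5]
width: 31.4
grasp_force: 30.0
t: 34.6
ee_pos: [539.4, 171.3, 122.1]
orientation: [-0.002, -3.133, 0.004]
ft_force: [-0.6, 0.8, -2.4]
width: 31.6
grasp_force: 30.0
t: 34.9
ee_pos: [543.2, 172.4, 119.1]
orientation: [0.002, 3.141, 0.0]
ft_force: [1.1, -0.1, -2.0]
width: 31.3
grasp_force: 30.0
```

```bash
python3 -m jog '0 0 0.03 0 0 0 1;0 0 0.058 0 0 0 1;0 0 0.058 0 0 0 1;0 0 0.058 0 0 0 1'
python3 -m jog '0 0 0 0 0 0 -0.25;0 0 0 0 0 0 -0.25;0 0 0 0 0 0 -0.25;0 0 0 0 0 0 -0.25'
python3 -m jog '0 0 -0.2 0 0 0 -0.25;0 0 -0.4 0 0 0 -0.25;0 0 -0.4 0 0 0 -0.25;0 0 -0.4 0 0 0 -0.25'
python3 -m jog '0.1 -0.25 0 0 0 0 -0.25;0.2 -0.5 0 0 0 0 -0.25;0.35 -0.75 0 0 0 0 -0.25;0.493 -0.905 0 0 0 0 -0.25;0.493 -0.905 0 0 0 0 -0.25;0.493 -0.905 0.2 0 0 0 -0.25;0.493 -0.905 0.3 0 0 0 -0.25;0.493 -0.905 0.3 0 0 0 -0.25'
python3 see.py scene s7 weight_200a weight_100
python3 see.py wrist w8 weight_200a weight_100
```

```text
t: 35.3
ee_pos: [542.7, 172.5, 107.1]
orientation: [-0.002, -3.142, 0.0]
ft_force: [0.0, -0.6, -1.6]
width: 31.8
grasp_force: 30.0
t: 35.7
ee_pos: [542.9, 172.6, 107.3]
orientation: [0.002, 3.141, 0.0]
ft_force: [-0.9, 0.1, 0.2]
width: 54.8
grasp_force: 0.0
t: 36.1
ee_pos: [543.2, 172.7, 188.1]
orientation: [0.002, 3.139, 0.001]
ft_force: [-0.0, 0.1, -1.1]
width: 54.9
grasp_force: 0.0
t: 36.9
ee_pos: [441.7, -8.1, 124.2]
orientation: [-0.002, -3.135, -0.001]
ft_force: [-0.0, 0.0, 1.3]
width: 54.8
grasp_force: 0.0
weight_200a 0.58 [546. 170.  81.] [268. 152.]
weight_100 0.42 [516. -14.   2.] [224. 204.]
37.05 [444.3  -8.1 127.2] [-1.     0.001] [-0.04  0.35  2.1   0.    0.7  -1.62]
weight_100 0.93 [511. -19.   4.] [244. 256.]
37.2 [444.7  -8.2 127.9] [-1.     0.001] [-0.05  0.35  2.1   0.    0.7  -1.62]
```

```bash
python3 - <<'E'
from h import *
im=cv2.imread('pics/w8.png'); hsv=cv2.cvtColor(im,cv2.COLOR_BGR2HSV)
c=im[140:270,180:330]; h=hsv[140:270,180:330]
# dark mat vs brass
m=((h[...,1]>110)&(h[...,0]>14)&(h[...,0]<30)&(h[...,2]>60)).astype('uint8')
n,l,s,ce=cv2.connectedComponentsWithStats(m)
T=T_wc('wrist')
for i in range(1,n):
    if s[i,4]>150: print(s[i]+np.array([180,140,0,0,0]),ce[i]+[180,140],ray(*(ce[i]+[180,140]),'wrist',T,36))
E
```

```text
[ 234  175   40   47 1462] [253.7004104 198.3502052] [440.6  -9.   36. ]
[233 246  29  24 563] [247.56483126 258.90763766] [497.8 -14.7  36. ]
```

```bash
python3 -m jog '0 0 0.2 0 0 0 -0.25;0 0 0.4 0 0 0 -0.25;0 0 0.5 0 0 0 -0.25;0 0 0.5 0 0 0 -0.25;0 0 0.5 0 0 0 -0.25'
python3 -m jog '0 0 0 0 0 0 1;0 0 0 0 0 0 1;0 0 0 0 0 0 1;0 0 0 0 0 0 1;0 0 0 0 0 0 1'
python3 -m jog '0 0 -0.1 0 0 0 1;0 0 -0.3 0 0 0 1;0 0 -0.5 0 0 0 1;0 0 -0.7 0 0 0 1;0 0 -0.9 0 0 0 1;0 0 -0.9 0 0 0 1;0 0 -0.9 0 0 0 1'
python3 -m jog '-0.055 0.25 0 0 0 0 1;-0.055 0.5 0 0 0 0 1;-0.055 0.75 0 0 0 0 1;-0.055 0.955 0 0 0 0 1;-0.055 0.955 0 0 0 0 1;-0.055 0.955 0.2 0 0 0 1;-0.055 0.955 0.35 0 0 0 1;-0.055 0.955 0.4 0 0 0 1'
python3 -m jog '0 0 0.04 0 0 0 1;0 0 0.08 0 0 0 1;0 0 0.1 0 0 0 1;0 0 0.1 0 0 0 1;0 0 0.1 0 0 0 1'
```

```text
t: 37.7
ee_pos: [444.4, -8.3, 27.7]
orientation: [0.001, 3.141, -0.0]
ft_force: [-0.2, -0.8, -1.2]
width: 54.8
grasp_force: 0.0
t: 38.2
ee_pos: [444.7, -8.4, 28.0]
orientation: [0.002, 3.14, -0.0]
ft_force: [-0.8, -0.3, 9.0]
width: 31.4
grasp_force: 30.0
t: 38.9
ee_pos: [444.0, -8.3, 207.6]
orientation: [0.002, 3.14, -0.0]
ft_force: [-0.2, -0.0, -2.3]
width: 31.5
grasp_force: 30.0
t: 39.7
ee_pos: [451.9, 181.0, 122.9]
orientation: [-0.002, -3.134, 0.005]
ft_force: [-0.3, 0.3, -2.6]
width: 31.1
grasp_force: 30.0
t: 40.2
ee_pos: [455.6, 182.7, 107.7]
orientation: [0.002, 3.14, 0.001]
ft_force: [-0.7, 0.6, -3.0]
width: 31.4
grasp_force: 30.0
```

```bash
python3 -m jog '0 0 0.01 0 0 0 1;0 0 0.01 0 0 0 1'
python3 -m jog '0 0 0 0 0 0 -0.25;0 0 0 0 0 0 -0.25;0 0 0 0 0 0 -0.25;0 0 0 0 0 0 -0.25'
python3 -m jog '0 0 -0.2 0 0 0 -0.25;0 0 -0.4 0 0 0 -0.25;0 0 -0.4 0 0 0 -0.25;0 0 -0.4 0 0 0 -0.25'
python3 -m jog '-0.1 -0.25 0 0 0 0 -0.25;-0.2 -0.5 0 0 0 0 -0.25;-0.287 -0.75 0 0 0 0 -0.25;-0.287 -0.98 0 0 0 0 -0.25;-0.287 -0.98 0 0 0 0 -0.25;-0.287 -0.98 0.2 0 0 0 -0.25;-0.287 -0.98 0.3 0 0 0 -0.25;-0.287 -0.98 0.3 0 0 0 -0.25'
python3 see.py scene s8 weight_200a weights_pan_in goods_pan_in
python3 - <<'E'
from h import *
T,im=snap('wrist','w9'); im=im[:,:,::-1]; h=cv2.cvtColor(np.ascontiguousarray(im),cv2.COLOR_BGR2HSV)[140:270,180:330]
m=((h[...,1]>110)&(h[...,0]>14)&(h[...,0]<30)&(h[...,2]>60)).astype('uint8')
n,l,s,ce=cv2.connectedComponentsWithStats(m)
for i in range(1,n):
    if s[i,4]>150:
        b=s[i]; u=180+b[0]+b[2]/2; v=140+b[1]+b[3]-b[2]/2
        print(b,u,v,ray(u,v,'wrist',T,32))
print(get_obs()['ee_pos'])
E
```

```text
t: 40.4
ee_pos: [455.7, 182.8, 105.6]
orientation: [0.001, 3.14, 0.001]
ft_force: [0.5, -0.2, 0.7]
width: 31.3
grasp_force: 30.0
t: 40.8
ee_pos: [455.1, 182.7, 105.1]
orientation: [0.001, 3.142, 0.0]
ft_force: [0.1, 0.4, -0.5]
width: 54.6
grasp_force: 0.0
t: 41.2
ee_pos: [455.5, 182.8, 185.7]
orientation: [0.002, 3.14, 0.001]
ft_force: [-0.7, 0.1, -1.2]
width: 55.0
grasp_force: 0.0
t: 42.0
ee_pos: [509.1, -13.0, 121.4]
orientation: [-0.002, -3.134, -0.001]
ft_force: [-0.7, -0.1, 0.9]
width: 55.0
grasp_force: 0.0
weight_200a 0.72 [ 524. -208.   35.] [181. 241.]
weight_200a 0.6 [546. 175.  84.] [269. 150.]
weights_pan_in 0.62 [521. 176.  84.] [262. 147.]
goods_pan_in 0.86 [540. 367.  62.] [298. 125.]
goods_pan_in 0.37 [553.  -8.  -3.] [236. 210.]
42.2 [512.8 -13.  125.7] [-1.  0.] [-0.05  0.43  1.95  0.    0.76 -1.62]
[ 57  40  32  38 930] 253.0 202.0 [512.4 -14.4  32. ]
[512.97084975 -13.06241819 125.93705425]
```

```bash
python3 -m jog '0 -0.006 0.2 0 0 0 -0.25;0 -0.006 0.4 0 0 0 -0.25;0 -0.006 0.5 0 0 0 -0.25;0 -0.006 0.5 0 0 0 -0.25;0 -0.006 0.5 0 0 0 -0.25'
python3 -m jog '0 0 0 0 0 0 1;0 0 0 0 0 0 1;0 0 0 0 0 0 1;0 0 0 0 0 0 1;0 0 0 0 0 0 1'
python3 -m jog '0 0 -0.1 0 0 0 1;0 0 -0.3 0 0 0 1;0 0 -0.5 0 0 0 1;0 0 -0.7 0 0 0 1;0 0 -0.9 0 0 0 1;0 0 -0.9 0 0 0 1;0 0 -0.9 0 0 0 1'
python3 -m jog '0.067 0.25 0 0 0 0 1;0.067 0.5 0 0 0 0 1;0.067 0.75 0 0 0 0 1;0.067 0.96 0 0 0 0 1;0.067 0.96 0 0 0 0 1;0.067 0.96 0.2 0 0 0 1;0.067 0.96 0.35 0 0 0 1;0.067 0.96 0.4 0 0 0 1'
python3 -m jog '0 0 0.04 0 0 0 1;0 0 0.08 0 0 0 1;0 0 0.1 0 0 0 1;0 0 0.12 0 0 0 1;0 0 0.14 0 0 0 1;0 0 0.16 0 0 0 1;0 0 0.16 0 0 0 1'
```

```text
t: 42.75
ee_pos: [513.0, -14.5, 25.9]
orientation: [0.001, 3.141, -0.0]
ft_force: [0.3, -0.5, 0.7]
width: 55.0
grasp_force: 0.0
t: 43.25
ee_pos: [512.8, -14.7, 25.7]
orientation: [0.002, 3.141, -0.0]
ft_force: [-0.8, 0.2, 6.8]
width: 24.4
grasp_force: 30.0
t: 43.95
ee_pos: [512.5, -14.6, 205.7]
orientation: [0.002, 3.14, -0.0]
ft_force: [-0.2, -0.2, -1.2]
width: 24.4
grasp_force: 30.0
t: 44.75
ee_pos: [496.0, 175.9, 120.8]
orientation: [-0.002, -3.134, 0.004]
ft_force: [-1.1, 0.2, -1.4]
width: 24.6
grasp_force: 30.0
t: 45.45
ee_pos: [499.0, 177.4, 92.8]
orientation: [-0.002, -3.141, -0.0]
ft_force: [0.4, -0.7, 1.8]
width: 24.1
grasp_force: 30.0
```

```bash
python3 -m jog '0 0 0 0 0 0 -0.25;0 0 0 0 0 0 -0.25;0 0 0 0 0 0 -0.25;0 0 0 0 0 0 -0.25'
python3 -m jog '0 0 -0.2 0 0 0 -0.25;0 0 -0.4 0 0 0 -0.25;0 0 -0.6 0 0 0 -0.25;0 0 -0.75 0 0 0 -0.25;0 0 -0.75 0 0 0 -0.25;0 0 -0.75 0 0 0 -0.25;0 0 -0.75 0 0 0 -0.25'
python3 -m jog '0.1 0.3 0 0 0 0 -0.25;0.2 0.45 0 0 0 0 -0.25;0.2 0.45 0 0 0 0 -0.25;0.2 0.45 0 0 0 0 -0.25;0.2 0.45 0 0 0 0 -0.25;0.2 0.45 0 0 0 0 -0.25;0.2 0.45 0 0 0 0 -0.25;0.2 0.45 0 0 0 0 -0.25'
python3 -m jog '0 0 0 0 0 0 -0.25;0 0 0 0 0 0 -0.25;0 0 0 0 0 0 -0.25;0 0 0 0 0 0 -0.25;0 0 0 0 0 0 -0.25;0 0 0 0 0 0 -0.25;0 0 0 0 0 0 -0.25;0 0 0 0 0 0 -0.25'
python3 see.py wrist w10 goods_pan_in weights_pan_in tin_red tin_blue1
python3 see.py scene s9 goods_pan_in weights_pan_in
python3 see.py side d1 goods_pan_in weights_pan_in
```

```text
t: 45.85
ee_pos: [499.2, 177.5, 93.2]
orientation: [0.002, 3.141, 0.0]
ft_force: [-0.4, 0.1, -0.1]
width: 52.8
grasp_force: 0.0
t: 46.55
ee_pos: [498.3, 177.1, 241.8]
orientation: [-0.002, -3.14, 0.001]
ft_force: [-0.1, 0.1, -0.3]
width: 54.8
grasp_force: 0.0
t: 47.35
ee_pos: [459.6, 266.7, 243.0]
orientation: [-0.004, -3.142, 0.0]
ft_force: [-0.9, 0.8, -0.6]
width: 54.7
grasp_force: 0.0
t: 48.15
ee_pos: [459.2, 267.5, 243.1]
orientation: [0.002, 3.142, -0.0]
ft_force: [0.5, -0.7, -1.0]
width: 54.9
grasp_force: 0.0
weights_pan_in 0.74 [515. 178.  72.] [178. 227.]
weights_pan_in 0.33 [537. 172.  72.] [174. 244.]
tin_red 0.38 [514. 177.  74.] [177. 227.]
tin_red 0.34 [536. 367.  70.] [339. 243.]
tin_blue1 0.87 [482. 375.  71.] [350. 199.]
tin_blue1 0.66 [539. 366.  74.] [339. 246.]
tin_blue1 0.39 [516. 176.  72.] [176. 228.]
48.4 [459.2 267.4 243.1] [-1.     0.001] [ 0.51  0.28  1.83 -0.    1.03 -1.06]
goods_pan_in 0.59 [539. 366.  71.] [298. 122.]
weights_pan_in 0.89 [520. 172.  70.] [261. 152.]
weights_pan_in 0.3 [488. 376.  66.] [285. 117.]
48.55 [459.2 267.4 243.1] [-1.     0.001] [ 0.5   0.28  1.83 -0.    1.03 -1.06]
goods_pan_in 0.76 [543. 362.  72.] [221. 139.]
goods_pan_in 0.44 [539. 370.  68.] [220. 139.]
weights_pan_in 0.62 [519. 174.  72.] [214. 165.]
weights_pan_in 0.43 [ 495. -159.   42.] [203. 242.]
48.7 [459.2 267.4 243.1] [-1.     0.001] [ 0.5   0.28  1.83 -0.    1.03 -1.06]
```

View pics/w10.png

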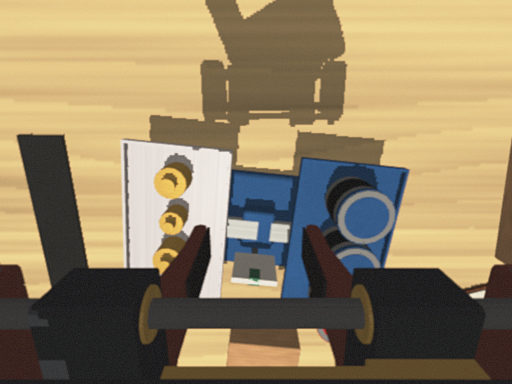

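The picture confirms the loaded balance. Four brass weights are in the left pan (top three at (171,181), (172,222) and (165,258)) and the tins are in the right pan. The networks put both floors at about 71 mm, so the beam is level. Next is the scraper.

```bash
python3 -m jog '0 -0.25 0 0 0 0 -0.25;0 -0.5 0 0 0 0 -0.25;0 -0.7 0 0 0 0 -0.25;-0.02 -0.835 0 0 0 0 -0.25'
python3 -m jog '0 -0.25 0 0 0 0 -0.25;0 -0.5 0 0 0 0 -0.25;0 -0.7 0 0 0 0 -0.25;-0.02 -0.835 0 0 0 0 -0.25'
python3 -m jog '0 -0.25 0 0 0 0 -0.25;0 -0.5 0 0 0 0 -0.25;0 -0.7 0 0 0 0 -0.25;-0.02 -0.835 0 0 0 0 -0.25'
python3 -m jog '0 -0.25 0 0 0 0 -0.25;0 -0.5 0 0 0 0 -0.25;0 -0.7 0 0 0 0 -0.25;-0.02 -0.835 0 0 0 0 -0.25;-0.02 -0.835 0 0 0 0 -0.25;-0.02 -0.835 0 0 0 0 -0.25'
python3 see.py wrist w11 scraper scraper_mat chip1
python3 -c "
import cv2;a=cv2.imread('pics/w11.png')[60:300,130:400];cv2.imwrite('pics/w11c.png',cv2.resize(a,None,fx=2.4,fy=2.4))"
```

```text
t: 49.1
ee_pos: [462.3, 98.3, 243.1]
orientation: [-0.003, -3.141, 0.001]
ft_force: [0.3, 1.0, 0.4]
width: 55.0
grasp_force: 0.0
t: 49.5
ee_pos: [466.3, -69.0, 243.2]
orientation: [0.004, 3.142, -0.0]
ft_force: [1.1, 0.5, 0.2]
width: 55.1
grasp_force: 0.0
t: 49.9
ee_pos: [470.2, -236.3, 243.2]
orientation: [0.005, 3.141, -0.001]
ft_force: [-0.9, 0.4, -0.6]
width: 54.8
grasp_force: 0.0
t: 50.5
ee_pos: [474.1, -400.6, 242.6]
orientation: [-0.003, -3.141, -0.001]
ft_force: [1.1, 0.6, -0.5]
width: 55.5
grasp_force: 0.0
scraper 0.56 [ 502. -413.    4.] [246. 188.]
scraper_mat 0.76 [ 493. -408.    0.] [250. 181.]
chip1 0.82 [ 589. -178.   41.] [425. 259.]
chip1 0.79 [ 592. -256.   44.] [366. 262.]
chip1 0.73 [ 493. -159.   42.] [453. 189.]
chip1 0.59 [ 499. -257.   42.] [372. 194.]
chip1 0.56 [ 495. -205.   41.] [415. 190.]
chip1 0.49 [ 493. -408.    0.] [250. 181.]
50.7 [ 474.6 -399.3  243.2] [-1. -0.] [-0.72  0.41  1.64  0.    1.09 -2.29]
```

View pics/w11c.png

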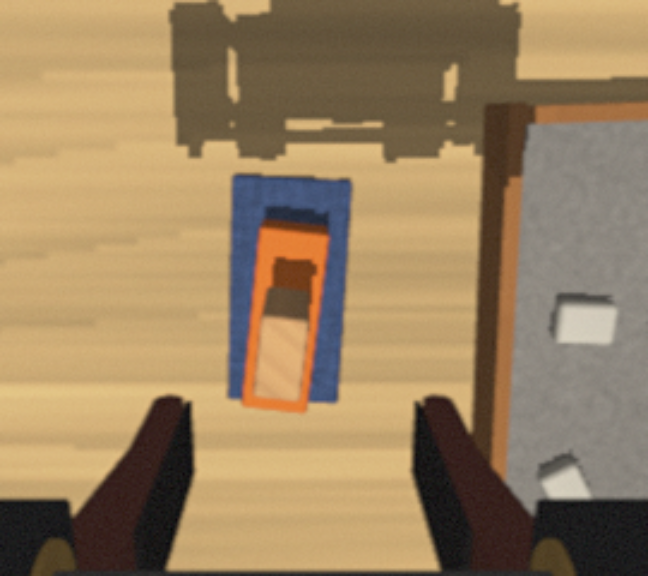

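The crop shows the scraper on its mat. The blade top corners are at crop (260,228), (329,235), (307,411) and (243,404), and the handle top at (263,315) to (302,402). The mat corners are at (233,176), (352,180) and (337,403).

```bash
python3 - <<'E'
from h import *
T=T_wc('wrist')
def f(pts,z): return np.array([ray(130+x/2.4,60+y/2.4,'wrist',T,z)[:2] for x,y in pts])
b=f([(260,228),(329,235),(307,411),(243,404)],32); h=f([(263,315),(308,319),(302,402),(253,397)],87); m=f([(233,176),(352,180),(337,403),(228,400)],4)
for n,q in(('blade',b),('handle',h),('mat',m)):
    e=(q[2]+q[3]-q[0]-q[1])/2; a=(q[1]+q[2]-q[0]-q[3])/2
    print(n,q.mean(0).round(1),'len',np.linalg.norm(e).round(1),'yaw',np.arctan2(e[1],e[0]).round(3),'wid',np.linalg.norm(a).round(1),'yaw2',np.arctan2(-a[0],a[1]).round(3))
f2=f([(525,125)],35);print('deck corner',f2)
E
```

```text
blade [ 503.2 -407.6] len 97.3 yaw -0.113 wid 35.1 yaw2 -0.111
handle [ 503.5 -407.6] len 39.9 yaw -0.101 wid 21.4 yaw2 -0.101
mat [ 495.4 -406.6] len 129.4 yaw -0.05 wid 63.9 yaw2 -0.032
deck corner [[ 402.8 -291. ]]
```

```bash
python3 -m jog '-0.144 -0.04 0.2 0 0 0.2 -0.25;-0.144 -0.04 0.4 0 0 0.2 -0.25;-0.144 -0.04 0.55 0 0 0.2 -0.25;-0.144 -0.04 0.7 0 0 0.2 -0.25;-0.144 -0.04 0.8 0 0 0.2 -0.25;-0.144 -0.04 0.9 0 0 0.2 -0.25;-0.144 -0.04 0.9 0 0 0.2 -0.25;-0.144 -0.04 0.9 0 0 0.2 -0.25'
python3 -m jog '0 0 0 0 0 0 1;0 0 0 0 0 0 1;0 0 0 0 0 0 1;0 0 0 0 0 0 1;0 0 0 0 0 0 1;0 0 0 0 0 0 1'
python3 -m jog '0 0 -0.1 0 0 0 1;0 0 -0.2 0 0 0 1;0 0 -0.4 0 0 0 1;0 0 -0.5 0 0 0 1;0 0 -0.5 0 0 0 1;0 0 -0.5 0 0 0 1'
python3 -c "
from h import *;o=get_obs();M=R.from_rotvec(o['orientation']).as_matrix();print(o['ee_pos'],M[:2,0],o['width'],o['qpos'].round(2))"
```

```text
t: 51.5
ee_pos: [503.6, -408.0, 63.4]
orientation: [-0.165, -3.137, -0.0]
ft_force: [0.6, -0.5, 0.5]
width: 55.0
grasp_force: 0.0
t: 52.1
ee_pos: [503.5, -408.9, 63.5]
orientation: [0.166, 3.137, -0.001]
ft_force: [-1.9, -0.4, 5.0]
width: 22.0
grasp_force: 30.0
t: 52.7
ee_pos: [502.9, -408.3, 162.4]
orientation: [-0.166, -3.137, -0.001]
ft_force: [-0.8, -0.0, -3.2]
width: 21.7
grasp_force: 30.0
[ 502.9342191  -408.26968177  162.36793778] [-0.99440902  0.10559547] 21.660117440837364 [-0.7   0.55  1.63  0.    0.97 -2.17]
```

```bash
python3 -m jog '0 0 0 0 0 0.25 1;0 0 0 0 0 0.5 1;0 0 0 0 0 0.75 1;0 0 0 0 0 1 1;0 0 0 0 0 1 1'
python3 -m jog '0 0 0 0 0 0.25 1;0 0 0 0 0 0.5 1;0 0 0 0 0 0.75 1;0 0 0 0 0 1 1;0 0 0 0 0 1 1'
python3 -m jog '0 0 0 0 0 0.25 1;0 0 0 0 0 0.5 1;0 0 0 0 0 0.773 1;0 0 0 0 0 0.773 1;0 0 0 0 0 0.773 1'
python3 -c "
from h import *;o=get_obs();M=R.from_rotvec(o['orientation']).as_matrix();print(o['ee_pos'],M[:2,0],o['width'],o['qpos'].round(2));step([430,-236,162])"
```

```text
t: 53.2
ee_pos: [502.3, -407.7, 160.6]
orientation: [-0.973, -2.983, -0.002]
ft_force: [0.9, 0.5, -1.5]
width: 21.4
grasp_force: 30.0
t: 53.7
ee_pos: [502.7, -408.1, 161.6]
orientation: [-1.708, -2.634, -0.0]
ft_force: [0.5, -0.6, -2.1]
width: 21.8
grasp_force: 30.0
t: 54.2
ee_pos: [503.1, -408.4, 162.4]
orientation: [-2.198, -2.243, 0.0]
ft_force: [0.6, -0.6, -1.2]
width: 21.7
grasp_force: 30.0
[ 503.06502595 -408.35439614  162.42159833] [-0.02018942  0.99979594] 21.738360382641257 [-0.7   0.55  1.63 -0.    0.97 -0.72]
to [430, -236, 162] shift [ 0.869 -0.348  0.003] max rows 4.0
```

```bash
python3 -m jog '0.2 -0.1 0 0 0 0 1;0.4 -0.2 0 0 0 0 1;0.6 -0.3 0 0 0 0 1;0.869 -0.348 0 0 0 0 1;0.869 -0.348 0 0 0 0 1;0.869 -0.348 0 0 0 0 1'
python3 -m jog '0 0 0.1 0 0 0 1;0 0 0.2 0 0 0 1;0 0 0.27 0 0 0 1;0 0 0.3 0 0 0 1;0 0 0.31 0 0 0 1;0 0 0.32 0 0 0 1;0 0 0.32 0 0 0 1'
python3 see.py scene s10 chip1 scraper
python3 -c "
from h import *
a=cv2.imread('pics/s10.png')[170:340,90:310];cv2.imwrite('pics/s10c.png',cv2.resize(a,None,fx=3,fy=3));step([630,-236,97])"
```

```text
t: 54.8
ee_pos: [431.4, -234.8, 163.3]
orientation: [2.2, 2.242, 0.0]
ft_force: [0.6, -0.6, -2.3]
width: 22.0
grasp_force: 30.0
t: 55.5
ee_pos: [431.9, -236.2, 99.4]
orientation: [2.206, 2.236, 0.0]
ft_force: [0.8, 0.1, -2.0]
width: 22.2
grasp_force: 30.0
chip1 0.59 [ 495. -208.   40.] [172. 235.]
chip1 0.57 [ 497. -160.   42.] [184. 223.]
chip1 0.53 [ 598. -255.   40.] [193. 265.]
chip1 0.4 [ 503. -257.   41.] [161. 249.]
scraper 0.58 [ 434. -236.   42.] [146. 231.]
scraper 0.35 [ 495. -208.   40.] [172. 235.]
55.65 [ 431.8 -236.    99.6] [-0.013  1.   ] [-0.52  0.45  2.01 -0.    0.68 -0.54]
to [630, -236, 97] shift [-0.013  0.991  0.014] max rows 4.0
```

View pics/s10c.png

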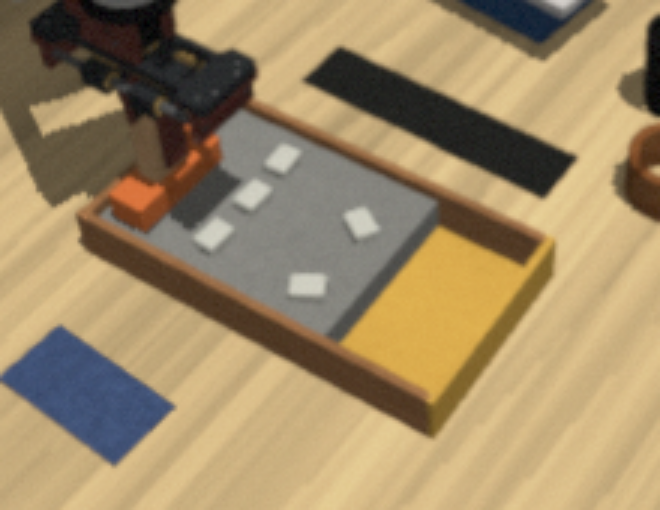

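The scraper sits inside the lips behind the chips at crop (165,180), with five chips ahead of it. I'll lower it slightly and sweep the right lane.

```bash
python3 -m jog '0 0 0.008 0 0 0 1;0 0 0.015 0 0 0 1;0 0 0.015 0 0 0 1'
python3 -m jog '0 0.06 0 0 0 0 1;0 0.12 0 0 0 0 1;0 0.18 0 0 0 0 1;0 0.24 0 0 0 0 1;0 0.3 0 0 0 0 1;0 0.36 0 0 0 0 1;0 0.42 0 0 0 0 1;0 0.48 0 0 0 0 1'
python3 -m jog '0 0.06 0 0 0 0 1;0 0.12 0 0 0 0 1;0 0.18 0 0 0 0 1;0 0.24 0 0 0 0 1;0 0.3 0 0 0 0 1;0 0.36 0 0 0 0 1;0 0.42 0 0 0 0 1;0 0.48 0 0 0 0 1'
python3 -m jog '0 0.03 0 0 0 0 1;0 0.05 0 0 0 0 1;0 0.05 0 0 0 0 1;0 0.05 0 0 0 0 1'
python3 see.py scene s11 chip1 scraper
```

```text
t: 55.95
ee_pos: [431.4, -235.6, 96.0]
orientation: [-2.207, -2.236, 0.0]
ft_force: [0.0, 0.2, -2.2]
width: 22.0
grasp_force: 30.0
t: 56.75
ee_pos: [528.5, -234.4, 96.0]
orientation: [-2.207, -2.236, 0.0]
ft_force: [-0.7, 0.5, -2.1]
width: 21.3
grasp_force: 30.0
t: 57.55
ee_pos: [624.4, -233.2, 96.0]
orientation: [-2.207, -2.236, -0.0]
ft_force: [1.0, 0.7, -1.3]
width: 21.9
grasp_force: 30.0
t: 57.95
ee_pos: [633.0, -233.0, 95.9]
orientation: [-2.206, -2.235, 0.0]
ft_force: [-1.0, 0.0, -2.3]
width: 21.5
grasp_force: 30.0
chip1 0.58 [ 497. -163.   41.] [184. 224.]
chip1 0.56 [ 650. -260.    8.] [210. 285.]
chip1 0.44 [ 666. -203.    9.] [229. 272.]
scraper 0.46 [554. -11.  -2.] [235. 210.]
scraper 0.44 [ 646. -256.    7.] [209. 283.]
scraper 0.36 [ 680. -206.    1.] [233. 277.]
58.1 [ 633.  -233.1   96.1] [-0.013  1.   ] [-0.37  0.67  1.59 -0.    0.89 -0.38]
```

```bash
python3 -m jog '0 0 -0.15 0 0 0 1;0 0 -0.25 0 0 0 1;0 0 -0.25 0 0 0 1;0.1 -0.25 -0.25 0 0 0 1;0.2 -0.5 -0.25 0 0 0 1;0.288 -0.75 -0.25 0 0 0 1;0.288 -1 -0.25 0 0 0 1;0.288 -1 -0.25 0 0 0 1'
python3 -m jog '0 0 0 0 0 0 1;0 0 0.1 0 0 0 1;0 0 0.2 0 0 0 1;0 0 0.24 0 0 0 1;0 0 0.25 0 0 0 1;0 0 0.25 0 0 0 1'
python3 see.py scene s12 chip1 scraper
```

```text
t: 58.9
ee_pos: [425.8, -175.9, 144.5]
orientation: [-2.202, -2.231, 0.005]
ft_force: [-0.0, -0.2, -1.4]
width: 22.0
grasp_force: 30.0
t: 59.5
ee_pos: [433.5, -178.3, 96.0]
orientation: [2.207, 2.236, 0.0]
ft_force: [0.7, 0.5, -0.9]
width: 21.7
grasp_force: 30.0
chip1 0.69 [ 622. -162.   42.] [224. 244.]
chip1 0.57 [ 668. -203.    8.] [230. 272.]
chip1 0.51 [ 683. -264.   10.] [220. 292.]
chip1 0.45 [ 647. -257.   12.] [209. 282.]
scraper 0.74 [ 433. -179.   37.] [161. 219.]
59.65 [ 433.4 -178.4   96.7] [-0.013  1.   ] [-0.42  0.44  2.06 -0.    0.65 -0.43]
```

```bash
python3 -m jog '0 0.06 0 0 0 0 1;0 0.12 0 0 0 0 1;0 0.18 0 0 0 0 1;0 0.24 0 0 0 0 1;0 0.3 0 0 0 0 1;0 0.36 0 0 0 0 1;0 0.42 0 0 0 0 1;0 0.48 0 0 0 0 1'
python3 -m jog '0 0.06 0 0 0 0 1;0 0.12 0 0 0 0 1;0 0.18 0 0 0 0 1;0 0.24 0 0 0 0 1;0 0.3 0 0 0 0 1;0 0.36 0 0 0 0 1;0 0.42 0 0 0 0 1;0 0.48 0 0 0 0 1'
python3 -m jog '0 0.03 0 0 0 0 1;0 0.05 0 0 0 0 1;0 0.05 0 0 0 0 1;0 0.05 0 0 0 0 1'
python3 -m jog '0 -0.1 -0.2 0 0 0 1;0 -0.25 -0.4 0 0 0 1;0 -0.5 -0.5 0 0 0 1;0 -0.75 -0.5 0 0 0 1;0 -0.9 -0.5 0 0 0 1;0 -0.9 -0.5 0 0 0 1;0 -0.9 -0.5 0 0 0 1'
python3 see.py scene s13 chip1 scraper
python3 -c "
from h import *
a=cv2.imread('pics/s13.png')[170:340,90:310];cv2.imwrite('pics/s13c.png',cv2.resize(a,None,fx=3,fy=3))"
```

```text
t: 60.45
ee_pos: [529.7, -176.8, 96.0]
orientation: [-2.207, -2.236, 0.0]
ft_force: [-0.1, -0.2, -1.7]
width: 22.0
grasp_force: 30.0
t: 61.25
ee_pos: [625.7, -175.6, 96.1]
orientation: [2.207, 2.236, 0.0]
ft_force: [0.5, -0.2, -2.1]
width: 21.9
grasp_force: 30.0
t: 61.65
ee_pos: [634.2, -175.4, 95.9]
orientation: [-2.206, -2.235, 0.001]
ft_force: [-1.3, -0.1, -1.4]
width: 21.8
grasp_force: 30.0
t: 62.35
ee_pos: [454.5, -178.1, 196.7]
orientation: [2.207, 2.234, 0.001]
ft_force: [0.4, -0.1, -2.2]
width: 22.0
grasp_force: 30.0
chip1 0.62 [ 668. -207.    7.] [229. 274.]
chip1 0.61 [ 649. -255.    8.] [211. 283.]
chip1 0.59 [ 703. -158.    8.] [252. 266.]
chip1 0.58 [ 680. -263.    9.] [219. 291.]
chip1 0.46 [ 668. -160.    8.] [240. 261.]
chip1 0.31 [ 518. -205.   35.] [180. 239.]
scraper 0.84 [ 455. -181.  137.] [162. 195.]
scraper 0.61 [488. 372.  69.] [285. 117.]
62.5 [ 456.  -178.1  196.3] [-0.013  1.   ] [-0.4   0.29  1.96  0.    0.89 -0.41]
```

View pics/s13c.png

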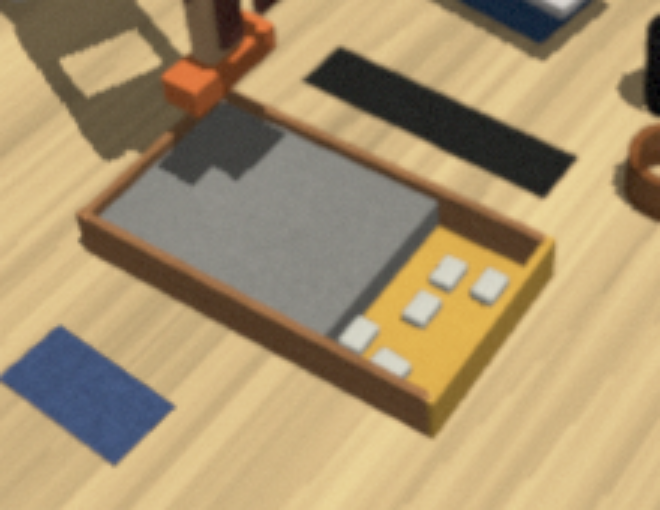

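All five chips lie flat in the trough, at crop (450,272), (490,286), (422,308), (358,333) and (390,360), and the deck is clear. Next I return the scraper.

```bash
python3 -m jog '-0.2 0.1 0 0 0 0 1;-0.4 0.1 0 0 0 0 1;-0.574 0.1 0 0 0 0 1;-0.574 0.1 0 0 0 0 1'
python3 -m jog '-0.2 0.1 0 0 0 0 1;-0.4 0.1 0 0 0 0 1;-0.574 0.1 0 0 0 0 1;-0.574 0.1 0 0 0 0 1'
python3 -m jog '0 0 0 0 0 -0.25 1;0 0 0 0 0 -0.5 1;0 0 0 0 0 -0.75 1;0 0 0 0 0 -1 1;0 0 0 0 0 -1 1'
python3 -m jog '0 0 0 0 0 -0.25 1;0 0 0 0 0 -0.5 1;0 0 0 0 0 -0.75 1;0 0 0 0 0 -1 1;0 0 0 0 0 -1 1'
python3 -m jog '0 0 0 0 0 -0.25 1;0 0 0 0 0 -0.5 1;0 0 0 0 0 -0.75 1;0 0 0 0 0 -0.887 1;0 0 0 0 0 -0.887 1'
python3 see.py scene s14 scraper_mat scraper
python3 -c "
from h import *
o=get_obs();print(o['width'],o['grasp_force']);step([495.5,-407.5,64])"
```

```text
t: 62.9
ee_pos: [477.8, -296.2, 195.8]
orientation: [2.208, 2.232, -0.0]
ft_force: [-0.0, 1.4, -1.8]
width: 22.0
grasp_force: 30.0
t: 63.3
ee_pos: [498.7, -410.3, 195.6]
orientation: [2.208, 2.232, -0.001]
ft_force: [0.1, 0.7, -2.1]
width: 21.9
grasp_force: 30.0
t: 63.8
ee_pos: [498.2, -405.5, 195.5]
orientation: [-1.55, -2.732, -0.001]
ft_force: [-0.3, 0.5, -1.8]
width: 21.7
grasp_force: 30.0
t: 64.3
ee_pos: [498.0, -406.0, 195.8]
orientation: [-0.795, -3.039, -0.001]
ft_force: [-0.4, -0.1, -1.8]
width: 21.7
grasp_force: 30.0
t: 64.8
ee_pos: [497.9, -406.3, 195.9]
orientation: [-0.079, -3.14, -0.001]
ft_force: [-0.1, 0.3, -2.6]
width: 22.1
grasp_force: 30.0
scraper_mat 0.91 [ 496. -407.    1.] [119. 300.]
scraper 0.8 [ 498. -409.  139.] [107. 263.]
scraper 0.67 [590. 171.  70.] [281. 160.]
64.95 [ 497.9 -406.6  196. ] [-0.999  0.05 ] [-0.7   0.5   1.62  0.    1.02 -2.22]
21.84799878069665 29.994883239269257
to [495.5, -407.5, 64] shift [ 0.012 -0.005  0.66 ] max rows 3.0
```

```bash
python3 -m jog '0.012 -0.005 0.2 0 0 0 1;0.012 -0.005 0.4 0 0 0 1;0.012 -0.005 0.55 0 0 0 1;0.012 -0.005 0.6 0 0 0 1;0.012 -0.005 0.63 0 0 0 1;0.012 -0.005 0.65 0 0 0 1;0.012 -0.005 0.657 0 0 0 1;0.012 -0.005 0.657 0 0 0 1'
python3 -m jog '0 0 0.003 0 0 0 1;0 0 0.006 0 0 0 1;0 0 0.006 0 0 0 1'
python3 -m jog '0 0 0 0 0 0 -0.25;0 0 0 0 0 0 -0.25;0 0 0 0 0 0 -0.25;0 0 0 0 0 0 -0.25;0 0 0 0 0 0 -0.25'
python3 -m jog '0 0 -0.1 0 0 0 -0.25;0 0 -0.3 0 0 0 -0.25;0 0 -0.5 0 0 0 -0.25;0 0 -0.8 0 0 0 -0.25;0 0 -0.8 0 0 0 -0.25;0 0 -0.8 0 0 0 -0.25;0 0 -0.8 0 0 0 -0.25'
python3 see.py scene s15 scraper_mat scraper chip1 tin_red tin_blue1 goods_pan_in weights_pan_in pen_cup small_carton tape_roll
```

```text
t: 65.75
ee_pos: [495.9, -408.3, 65.8]
orientation: [0.073, 3.139, -0.002]
ft_force: [-0.4, -0.1, -2.1]
width: 21.9
grasp_force: 30.0
t: 66.05
ee_pos: [495.4, -407.9, 63.8]
orientation: [0.072, 3.14, -0.001]
ft_force: [-0.8, 0.5, -1.0]
width: 22.4
grasp_force: 30.0
t: 66.55
ee_pos: [495.3, -407.8, 63.5]
orientation: [0.072, 3.141, -0.0]
ft_force: [-0.0, -0.9, 0.5]
width: 54.1
grasp_force: 0.0
t: 67.25
ee_pos: [494.6, -407.2, 222.3]
orientation: [-0.072, -3.139, -0.002]
ft_force: [-0.8, 0.3, 0.6]
width: 54.8
grasp_force: 0.0
scraper_mat 0.92 [ 496. -409.    4.] [118. 300.]
scraper_mat 0.67 [737. 273.  -1.] [339. 178.]
scraper 0.68 [ 496. -409.    4.] [118. 300.]
chip1 0.63 [ 707. -158.    9.] [253. 267.]
chip1 0.6 [ 670. -206.    9.] [230. 273.]
chip1 0.53 [ 645. -256.    9.] [209. 283.]
chip1 0.4 [ 669. -161.    8.] [240. 261.]
tin_red 0.56 [604. 356.  64.] [314. 133.]
tin_blue1 0.69 [487. 376.  66.] [285. 117.]
tin_blue1 0.62 [553. -11.  -1.] [235. 210.]
tin_blue1 0.6 [541. 362.  71.] [298. 123.]
goods_pan_in 0.69 [540. 363.  73.] [298. 122.]
weights_pan_in 0.91 [516. 174.  68.] [260. 151.]
weights_pan_in 0.59 [ 672. -207.    9.] [230. 274.]
pen_cup 0.84 [721. 130.  -2.] [312. 204.]
small_carton 0.83 [734. 273.  -3.] [338. 178.]
tape_roll 0.67 [774.  30.   1.] [313. 233.]
67.8 [ 495.2 -407.8  223.3] [-0.999  0.046] [-0.71  0.47  1.6  -0.    1.07 -2.23]
```

View pics/s15.png

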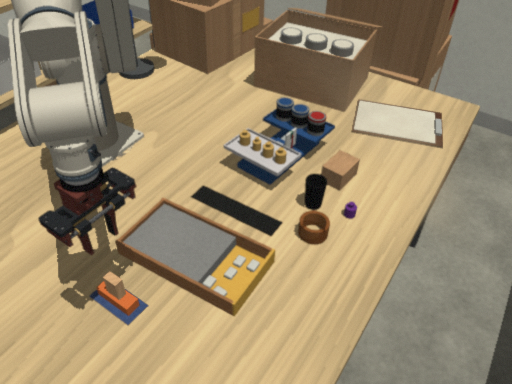

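The picture shows everything in place. The scraper is upright on its mat at (118,297), five chips are in the trough near (232,273), and the tins at (300,112) and weights at (262,150) are on level pans. The bystanders have not moved, so I hand in.

```bash
python3 -c "
from workcell import *
print(close_job())"
```

```text
the job is handed in; nothing more can be done
None
```

The job is handed in, though no verdict came back: the last picture shows all three tins balanced by the four brass weights with the pans level, all five chips in the trough, the scraper upright on its mat, and the tape roll, carton and pen cup where they started.

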